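# Unhook the tweezer case from the barbed grid hook

## Task

The stainless tweezer case hangs from the barbed hook on the wire grid. Take it down by lifting it, tipping its front up and drawing it back over the barb without forcing it against the hook or the grid, then set it down gently, flat on its base inside the shallow wooden tray, and let go. Keep the case right way up, do not drop it, and leave the other things where they are.

Things in the scene. Friction and masses are not known exactly. Their poses are not given: they have to be found in the camera images.
- grid: wire grid panel, fixed: black wires 4 mm thick every 50 mm; 200 wide (its y), 233 high, on two flat feet 110 long (x), 6 high, at y = -80 and +80 mm. Origin on the surface under the middle of the panel; z up; front faces its -x. Upright wires lie in the plane x = 0, their fronts at x = -2 mm. It carries the barbed hook
- hook_root (a point): where the axis of the barbed steel hook leaves the panel's plane, mid-panel, 180 mm up; axes as the grid's. Rod 7 mm thick: axis 9 mm straight out (-x), then 42 mm up and out at 45 degrees to a round tip. From the tip's axis end a barb 5 mm square runs 11 mm level back towards the panel and ends square: its axis ends 27.5 mm out, 29.5 mm above this point
- hook_tip_square (a point): fixed to the grid: where the tip's axis end would be with the hook square to the panel, 38.5 mm out and 29.5 mm above the root. The real hook is loose on its cross wire and was left rocked about the root by up to 0.25 rad up or down (tip to 10 mm higher or lower, and the slope with it); this is not reported, so feel for it. It stays so, but 8 N or more would pull it off the wire
- case_center (a point): middle of the open stainless tweezer case, half-way up: 120 long (x), 56 wide (y), 40 high, walls 3 mm, front wall at x = -60 mm; z up, nose sagging 0 to 4 degrees as it hangs. Back plate 4 mm thick, 56 wide, 84 high over the underside, back face at x = +60 mm. Mass 0.07 to 0.14 kg; tweezers fastened inside. Gripped across its sides 80 to 100 mm ahead of the back face, a gripper clears the hook
- case_slot (a point): centre of the plate's slot, on the back face, 60 mm above the underside; axes as the case's. Slot 17 high, 16 wide; 15.5 mm of plate above it. It hangs by its top edge on the hook's straight part. Drawn out so, it is caught under the barb. With its bottom edge lightly up on the rod's underside and the front tipped up 35 to 45 degrees it clears the barb by 1.5 to 3 mm; under 20 degrees it jams
- tray: shallow light wooden tray, fixed, 190 (x) by 160 (y), 15 high, walls and floor 5 mm; origin under its centre, z up; left or right of the grid
- bowl: white ceramic bowl, 130 across, 50 high, origin under its centre; leave alone
- organiser: white plastic pill organiser with seven clear hinged lids, 34 by 160 (y), 25 high (one lid stands open, 55), origin under its centre; leave alone
- magnifier: glass magnifying lens in a steel rim 78 across with a black handle, lying flat, 178 long (x), 10 high; lens centre at x = +55 mm; leave alone
- clip: small steel spring clip, 32 wide, 45 long, 18 high, lying flat; leave alone
- vial: amber glass jar with white cap, 44 across, 85 high, origin under its centre; leave alone
- mug: white mug, 78 across, 90 high, origin under its centre; leave alone
- case: the whole case; origin under the middle of its box, axes as for its centre. It hangs snugly: a grip that closes off centre pushes it sideways and wedges it against hook and wires
Things that resemble listed ones, but are neither listed nor needed, are in the scene too. What is shaped like the case but pink is not meant.

How it is judged:
By the outcome, as a careful person would: the job done as asked, in the order asked, and still so for the second after the job is handed in, with the robot touching nothing.
It also fails if it takes over 72 s, if anything falls off the work surface, if the arm or the gripper's body presses on something with over 40 N, if the wrist force passes 120 N, or if a joint passes its speed limit or range.

## Robot

A 6-joint arm with a two-finger parallel gripper is mounted at the origin on the work surface. World frame = base frame: x ahead of the robot, y to its left, z up, the work surface at z = 0. Lengths are in m, angles in rad, forces in N, time in s.
With the tool pointing down it reaches from about 0.275 to 0.975 m from the base axis. Payload 8.4 kg.
Tool frame: the origin (TCP) lies at the very end of the fingers, on their centre line; the grasp point (between the pads) lies 19 mm behind it; z points along the fingers, y is the line along which they close (so a half turn about z gives the same grasp; the last joint's range is limited). The gripper opens to 92 mm and grips with 3 to 60 N. Pads are 20 mm wide; open, the fingers measure 128 mm over their backs; the gripper's body (75 mm by 189 mm) begins 69 mm behind the grasp point.
Start: joints at [1.14, 0.353, 1.633, -0, 1.155, -0.002], TCP at [0.26, 0.568, 0.215] pointing down, gripper open.
Joint ranges: [-2.63, 2.63], [-0.92, 2.1], [0.06, 2.66], [-1.3, 4.44], [0, 2.69], [-3.02, 3.02]. Speed limits (rad/s): [2.22, 2.22, 2.79, 3.14, 3.14, 3.14].

## Interface

Orientations are given as a rotation vector (axis times angle).
In Python, from bench import manip gives the robot as it stands. The module is installed in compiled form; this text tells all that it offers.
- The arm moves only by the shell command python3 -m handwheel 'ROWS'. ROWS is JSON, a list of rows, each an object of numbers: "wx", "wy", "wz": the turn, a rotation vector about the tool's x, y, z normalised to -1 to 1, where 1 is 0.12 rad; "x", "y", "z": the shift along the tool's x, y, z normalised to -1 to 1, where 1 is 0.02 m; "gripper": the opening, from 0 (shut) to 1 (fully open). In form: [{"wx": .., "wy": .., "wz": .., "x": .., "y": .., "z": .., "gripper": ..}, ...]. A call has 1 to 20 rows; each row shifts and turns the commanded pose from where the row before left it, along the tool's axes as they then stand; what a row does not reach is not made up. A row lasts 1/8 s, in which the tool goes at most 62.5 mm and 10.7 degrees, less where a joint would pass 70% of its speed; a pose out of reach is approached as far as the arm can. A call with a number of a shift or a turn outside -1 to 1 is refused whole. A call with a gripper value outside its range is refused whole. The fingers move at their own pace and stop on an object; the grip force is fixed at half the most. Time passes only in rows, so rows that do not move let the fingers close. It gives the time, the measured TCP pose, the force, the opening and the grip force at its end, in the units of the state.
- manip.read_state(): the state, without advancing time (a new reading comes with each control period).
- manip.get_image(name): name is "scene" or "top"; returns the picture (400x640x3 uint8, blue, green, red); there is no depth.
- manip.calibration(name): a dict with "camera_matrix" (3x3 intrinsics, pixels), "distortion" ([k1, k2, p1, p2, k3] as OpenCV has them; the pictures are not rectified), "T" (4x4, takes a point from camera to world coordinates). Camera axes: x right, y up, looking along -z (the intrinsics and any distortion apply to the point x, -y, -z); pixel columns grow to the right and rows downward; lengths in m; the calibration is good to about 2 mm. A picture is of the moment at which its call begins. calibration takes no time and is no camera call.
- manip.sign_off(): hands the job in; it is judged then, once.
The state is a dict: "t": time; "joints": joint angles; "qd": joint speeds; "joint_torque": joint torques, N m; "ee_pos": TCP position; "eef_rot": TCP orientation; "wrist_force": force on the tool from outside, world axes, zero at the start; "torque": the same for the moment, N m; "finger_gap": finger opening in m; "grasp_force": force on a finger pad.
Only numpy, scipy, OpenCV 4.12 (cv2) and the standard library are available. Lean on these libraries where they do the work, as an engineer would, in place of code of your own. Each camera call takes 0.05 s, during which the arm holds its last target. There are 200 camera calls.

## Working session

There is one attempt and no reset: what is moved stays moved. The work goes in short steps, Python scripts to look and compute and a shell command to move; the robot and the scene stay as the last step left them, time stands still between calls to the robot, and variables do not carry over. Pictures are saved under pics/ and viewed, at most 10 in all, crops included, and the job is handed in when it is done.

```bash
mkdir -p pics; cat > h.py <<'E'
import numpy as np, cv2
from bench import manip
from scipy.spatial.transform import Rotation as R
def ray(name,uv):
    c=manip.calibration(name);K=np.array(c["camera_matrix"]);D=np.array(c["distortion"]);T=np.array(c["T"])
    p=cv2.undistortPoints(np.array([[uv]],float),K,D)[0,0]
    d=T[:3,:3]@np.array([p[0],-p[1],-1.]);return T[:3,3],d/np.linalg.norm(d)
def onz(name,uv,z):
    o,d=ray(name,uv);return o+d*(z-o[2])/d[2]
def tri(uvs,uvt):
    o1,d1=ray("scene",uvs);o2,d2=ray("top",uvt)
    A=np.c_[d1,-d2];s=np.linalg.lstsq(A,o2-o1,rcond=None)[0]
    a=o1+s[0]*d1;b=o2+s[1]*d2;return (a+b)/2,np.linalg.norm(a-b)
def proj(name,P):
    c=manip.calibration(name);K=np.array(c["camera_matrix"]);D=np.array(c["distortion"]);T=np.array(c["T"])
    q=(np.atleast_2d(P)-T[:3,3])@T[:3,:3];q=q*[1,-1,-1]
    return cv2.projectPoints(q,np.zeros(3),np.zeros(3),K,D)[0][:,0]
E
python3 - <<'E'
from h import *
for n in("scene","top"):
    cv2.imwrite(f"pics/{n}0.png",manip.get_image(n)); print(np.round(manip.calibration(n)["T"],3),np.round(manip.calibration(n)["camera_matrix"],0))
print(manip.read_state())
E
```

```text
[[-0.751 -0.373  0.545  1.107]
 [ 0.66  -0.421  0.622  0.635]
 [-0.003  0.827  0.562  0.705]
 [ 0.     0.     0.     1.   ]] [[407.   0. 315.]
 [  0. 407. 196.]
 [  0.   0.   1.]]
[[ 0.01   0.999 -0.052  0.47 ]
 [-1.     0.01  -0.012 -0.017]
 [-0.011  0.053  0.999  1.47 ]
 [ 0.     0.     0.     1.   ]] [[501.   0. 318.]
 [  0. 501. 201.]
 [  0.   0.   1.]]
{'t': 0.1, 'joints': array([ 1.13959549e+00,  3.53548784e-01,  1.63403919e+00, -5.02462799e-05,
        1.15520841e+00, -2.37465101e-03]), 'qd': array([ 0.00017024, -0.00065922, -0.00097743,  0.00125845, -0.00030732,
        0.00060119]), 'joint_torque': array([ 1.59595136e-03, -5.94911957e+01, -3.34932554e+01,  6.99720159e-02,
        1.84690976e-02, -3.15406589e-05]), 'ee_pos': array([0.25969549, 0.5680124 , 0.21396638]), 'eef_rot': array([-6.68372391e-01, -3.06945183e+00,  1.86195321e-03]), 'wrist_force': array([ 0.4625921 , -0.16032926, -0.08405402]), 'torque': array([ 0.0523063 ,  0.0550963 , -0.07215965]), 'grasp_force': 0.0, 'finger_gap': 0.0918470122222507}
```

View pics/scene0.png

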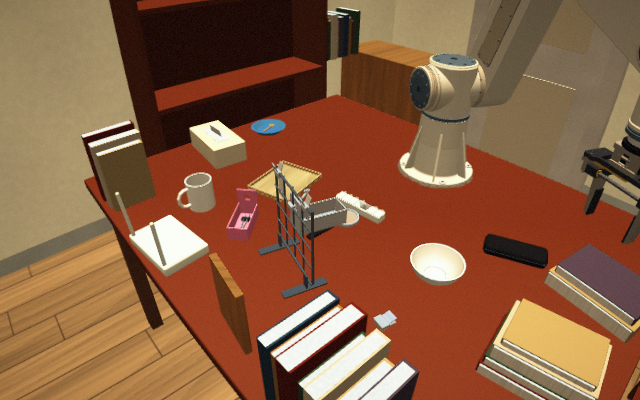

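View pics/top0.png

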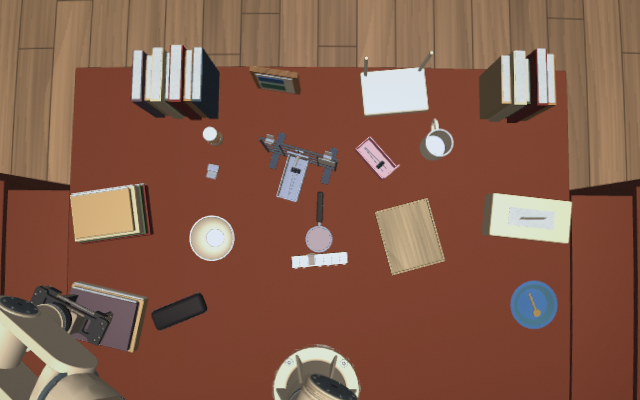

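The scene view shows the case on the grid at about (320,212). In the top view the case spans (300,155) to (290,200), the tray is at (410,237), and the robot is at the bottom. Next I'll enlarge crops of both.

```bash
python3 - <<'E'
import cv2
a=cv2.imread("pics/top0.png")[120:215,245:355]; b=cv2.imread("pics/scene0.png")[155:305,240:395]
cv2.imwrite("pics/c1.png",cv2.resize(a,None,fx=6,fy=6,interpolation=cv2.INTER_CUBIC))
cv2.imwrite("pics/c2.png",cv2.resize(b,None,fx=4,fy=4,interpolation=cv2.INTER_CUBIC)[:600])
E
```

```text
(no output)
```

View pics/c1.png

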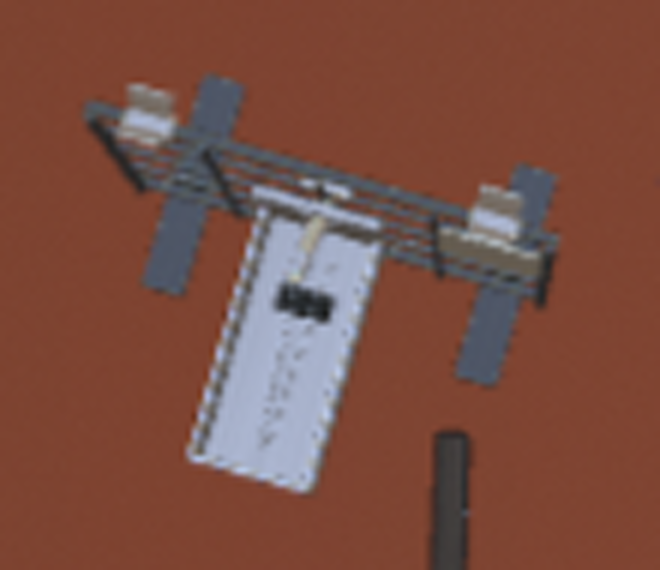

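View pics/c2.png

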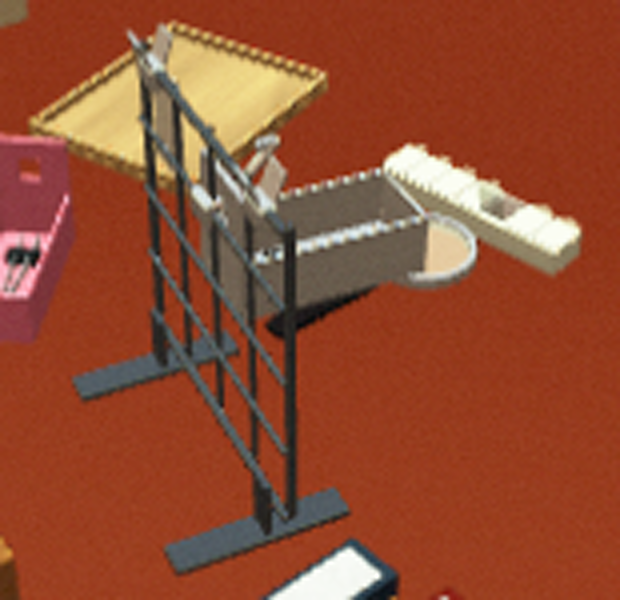

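The enlarged top crop shows the feet centred near crop (193,187) and (506,276), and the case front rim corners at (190,460) and (313,490). In the scene crop the front rim corners are at (427,218) and (383,172), and the hook tip with its barb is near (267,143). I'll compute poses from these.

```bash
python3 - <<'E'
from h import *
t=lambda u,v:(u/6+245-.4,v/6+120-.4); s=lambda u,v:(u/4+240-.4,v/4+155-.4)
L=onz("top",t(193,187),.006);Rr=onz("top",t(506,276),.006)
c=(L+Rr)/2;d=L-Rr;yaw=np.arctan2(-d[0],d[1]);print("grid",c,"yaw",yaw,np.linalg.norm(d))
# scene feet ends (center of ends) near foot & far foot
ca,sa=np.cos(yaw),np.sin(yaw);X=np.array([ca,sa,0]);Y=np.array([-sa,ca,0])
loc=lambda p:np.round([(p-c)@X,(p-c)@Y,p[2]],4)
for n,a,b in (("frontL",(427,218),(190,460)),("frontR",(383,172),(313,490)),("plateL",(262,205),(252,187)),("plateR",(203,152),(382,228)),("tip",(268,141),(294,282))):
    p,e=tri(s(*a),t(*b));print(n,loc(p),np.round(p,4),"err",round(e,4))
for n,b,z in(("frontL",(190,460),.155),("frontR",(313,490),.155),("plateL",(252,187),.199),("plateR",(382,228),.199)):
    print(n,"top",loc(onz("top",t(*b),z)))
for n,q in(("near",[(170,560),(340,500)]),("far",[(80,388),(233,347)])):
    a=[onz("scene",s(*k),.006) for k in q];print("foot",n,loc((a[0]+a[1])/2),np.linalg.norm(a[0]-a[1]))
im=cv2.imread("pics/top0.png");hsv=cv2.cvtColor(im,cv2.COLOR_BGR2HSV)
m=((hsv[...,0]>12)&(hsv[...,0]<30)&(hsv[...,2]>90)).astype(np.uint8);m[:,:365]=0;m[:,455:]=0;m[:185]=0;m[285:]=0
m=cv2.morphologyEx(m,cv2.MORPH_OPEN,np.ones((3,3)))
r=cv2.minAreaRect(max(cv2.findContours(m,0,2)[0],key=cv2.contourArea));bx=cv2.boxPoints(r);print(bx)
P=np.array([onz("top",q,.015) for q in bx]);print("tray",P.mean(0),np.linalg.norm(P-np.roll(P,1,0),axis=1),[np.arctan2(*(P[i]-P[i-1])[[1,0]]) for i in range(4)])
print(proj("scene",P), R.from_rotvec(manip.read_state()["eef_rot"]).as_matrix().round(3))
E
```

```text
grid [0.67088495 0.04592786 0.006     ] yaw -0.26994921804805977 0.15987772825577698
frontL [-0.1341  0.0282  0.1486] [0.5492 0.1089 0.1486] err 0.0002
frontR [-0.1331 -0.0268  0.1473] [0.5355 0.0556 0.1473] err 0.0032
plateL [-0.0213  0.0329  0.1968] [0.6591 0.0833 0.1968] err 0.0115
plateR [-0.0182 -0.0276  0.1952] [0.646  0.0242 0.1952] err 0.0012
tip [-0.0495 -0.0005  0.2094] [0.623  0.0587 0.2094] err 0.0048
frontL top [-0.1342  0.0275  0.155 ]
frontR top [-0.1319 -0.0281  0.155 ]
plateL top [-0.0165  0.0301  0.199 ]
plateR top [-0.0181 -0.0281  0.199 ]
foot near [0.0024 0.083  0.006 ] 0.10761179036544391
foot far [ 0.0011 -0.0734  0.006 ] 0.1042400444842619
[[373.9231  211.38463]
 [427.31537 196.8231 ]
 [444.69232 260.5385 ]
 [391.30005 275.10004]]
tray [ 0.44600874 -0.26614845  0.015     ] [0.19075214 0.16157995 0.19131855 0.16081577] [np.float64(0.27256966630772067), np.float64(-1.2956836358942372), np.float64(-2.87301488338223), np.float64(1.8424084739423368)]
[[287.33260466 200.76399566]
 [245.86310501 184.90023912]
 [282.47577498 159.90513055]
 [321.69759374 172.8388026 ]] [[-0.909  0.416 -0.   ]
 [ 0.416  0.909 -0.001]
 [-0.    -0.001 -1.   ]]
```

```bash
cat >> h.py <<'E'
c0=np.array([0.6709,0.0459,0]);yaw=-0.270
X=np.array([np.cos(yaw),np.sin(yaw),0]);Y=np.array([-X[1],X[0],0])
loc=lambda p:np.round([(p-c0)@X,(p-c0)@Y,p[2]],4)
wld=lambda l:c0+X*l[0]+Y*l[1]+np.array([0,0,l[2]])
def ony(name,uv,y=0.):
    o,d=ray(name,uv);return o+d*((y-(o-c0)@Y)/(d@Y))
E
python3 - <<'E'
from h import *
t=lambda u,v:(u/6+245-.4,v/6+120-.4); s=lambda u,v:(u/4+240-.4,v/4+155-.4)
print("panelL",loc(tri(s(290,228),t(90,105))[0]),loc(onz("top",t(90,105),.233)))
print("panelR",loc(tri(s(131,35),t(553,240))[0]),loc(onz("top",t(553,240),.233)))
print("panelL sc", loc(ony("scene",s(290,228),.1)), "R",loc(ony("scene",s(131,35),-.1)), "botL",loc(ony("scene",s(291,515),.1)))
print("tip",loc(ony("scene",s(268,141))),loc(onz("top",t(294,282),.21)))
a=manip.get_image("top")[140:180,280:320];b=manip.get_image("scene")[180:220,285:325]
g=np.hstack([cv2.resize(k,(400,400),interpolation=cv2.INTER_CUBIC) for k in(a,b)])
cv2.imwrite("pics/hook.png",g)
E
```

```text
panelL [-0.0084  0.1024  0.2314] [-0.0063  0.1009  0.233 ]
panelR [-0.0072 -0.1003  0.2364] [-0.0077 -0.0998  0.233 ]
panelL sc [-0.0125  0.1     0.2284] R [-0.006  -0.1     0.2369] botL [-0.0116  0.1     0.0276]
tip [-0.0467 -0.      0.2106] [-0.0518  0.0005  0.21  ]
```

View pics/hook.png

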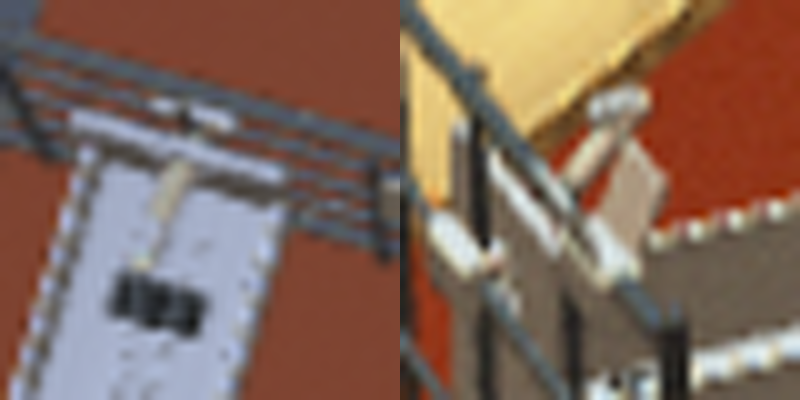

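```bash
sed -i 's/^loc=/c0=c0-0.0073*X\nloc=/' h.py
python3 - <<'E'
from h import *
A=lambda u,v:(u/10+280-.45,v/10+140-.45);B=lambda u,v:((u-400)/10+285-.45,v/10+180-.45)
for n,q in(("tip outer",(650,100)),("tip axis",(635,104)),("barb end",(588,112)),("rod low near rail",(568,185)),("rod low R",(585,195))):
    print(n,loc(ony("scene",B(*q))))
for z in(.2,.21,.22): print("top tip",z,loc(onz("top",A(161,218),z)),loc(onz("top",A(145,265),z)))
# model px for three rocks
for d in(-.25,-.12,0,.12,.25):
    Pt=[(-38.5,29.5),(-27.5,29.5),(-9,0)]
    W=[wld([x*np.cos(d)+z*np.sin(d) if 0 else (x*np.cos(d)+z*np.sin(d))/1000,0,.18+(z*np.cos(d)-x*np.sin(d))/1000]) for x,z in Pt]
    print(d,[loc(w) for w in W][:1],((proj("scene",W)+.45-[285,180])*10+[400,0]).round(),((proj("top",W)+.45-[280,140])*10).round())
E
```

```text
tip outer [-0.0466  0.      0.2093]
tip axis [-0.043  -0.      0.2093]
barb end [-0.0316  0.      0.2105]
rod low near rail [-0.0263  0.      0.1926]
rod low R [-0.0304 -0.      0.1887]
top tip 0.2 [-0.0291  0.0002  0.2   ] [-0.0418  0.0007  0.2   ]
top tip 0.21 [-0.0302 -0.0007  0.21  ] [-4.28e-02 -2.00e-04  2.10e-01]
top tip 0.22 [-0.0313 -0.0016  0.22  ] [-0.0438 -0.0011  0.22  ]
-0.25 [array([-0.0446,  0.    ,  0.1991])] [[642. 141.]
 [599. 142.]
 [497. 260.]] [[145. 277.]
 [156. 235.]
 [188. 154.]]
-0.12 [array([-0.0418,  0.    ,  0.2047])] [[630. 123.]
 [585. 130.]
 [498. 255.]] [[147. 263.]
 [158. 222.]
 [188. 155.]]
0 [array([-0.0385,  0.    ,  0.2095])] [[617. 108.]
 [571. 120.]
 [498. 251.]] [[149. 249.]
 [161. 207.]
 [187. 154.]]
0.12 [array([-0.0347,  0.    ,  0.2139])] [[601.  96.]
 [555. 113.]
 [498. 247.]] [[152. 232.]
 [165. 192.]
 [187. 153.]]
0.25 [array([-0.03  ,  0.    ,  0.2181])] [[581.  85.]
 [537. 107.]
 [497. 243.]] [[157. 212.]
 [169. 173.]
 [187. 152.]]
```

```bash
cat > plan.py <<'E'
import numpy as np
def segd(p,a,b):
    ab=b-a;t=np.clip(((p-a)@ab)/(ab@ab),0,1);return np.linalg.norm(p-a-t[...,None]*ab,axis=-1)
def rot(p,d): # +d raises tip (points at -x)
    x,z=p[...,0],p[...,1];return np.stack([x*np.cos(d)+z*np.sin(d),z*np.cos(d)-x*np.sin(d)],-1)
def hookd(p,d):
    q=rot(p,-d);A=np.array([0,0.]);B=np.array([-9,0.]);C=np.array([-38.5,29.5])
    r=np.minimum(segd(q,A,B),segd(q,B,C))-3.5
    e=np.abs(q-[-33,29.5])-[5.5,2.5]
    return np.minimum(r,np.linalg.norm(np.maximum(e,0),axis=-1)+np.minimum(e.max(-1),0))
u=np.linspace(0,1,24)
def rect(x0,x1,z0,z1):
    return np.concatenate([np.c_[x0+(x1-x0)*u,0*u+z0],np.c_[x0+(x1-x0)*u,0*u+z1],np.c_[0*u+x0,z0+(z1-z0)*u],np.c_[0*u+x1,z0+(z1-z0)*u]])
PL=np.vstack([rect(-4,0,8.5,24),rect(-4,0,-28,-8.5),[[0,-60.],[-4,-60]]])  # rel slot centre on back face
def clear(x,z,th,d): # th>0 front(-x) up, same sense as rot
    p=rot(PL,th)+[x,z];return min(hookd(p,d).min(),(-2-p[:,0]).min())
E
python3 - <<'E'
from plan import *
D=(-.16,-.08,0.)
for x in range(-6,-62,-4):
    best=max(((min(clear(x,z,np.radians(t),d) for d in D),t,z) for z in np.arange(-8,52,1.) for t in range(0,60,6) if abs(z-max(0,(-x-9)*.85))<14))
    b=max(((clear(x,z,np.radians(t),-.08),t,z) for z in np.arange(best[2]-4,best[2]+4,.5) for t in range(0,60,5)))
    print(x,"robust c=%.1f th=%d z=%.0f"%best," nominal c=%.1f th=%d z=%.1f"%b)
E
```

```text
-6 robust c=2.5 th=0 z=1  nominal c=3.3 th=0 z=1.0
-10 robust c=2.2 th=12 z=2  nominal c=2.8 th=10 z=1.5
-14 robust c=2.3 th=18 z=5  nominal c=3.8 th=20 z=4.5
-18 robust c=2.6 th=30 z=8  nominal c=4.0 th=25 z=7.5
-22 robust c=2.7 th=42 z=10  nominal c=4.7 th=35 z=10.5
-26 robust c=2.2 th=48 z=13  nominal c=4.8 th=40 z=14.0
-30 robust c=1.5 th=48 z=16  nominal c=4.2 th=55 z=16.5
-34 robust c=-0.3 th=54 z=18  nominal c=0.8 th=55 z=15.5
-38 robust c=3.8 th=54 z=38  nominal c=7.4 th=55 z=41.5
-42 robust c=9.3 th=54 z=42  nominal c=12.9 th=55 z=45.5
-46 robust c=14.3 th=54 z=45  nominal c=17.7 th=55 z=48.5
-50 robust c=19.3 th=54 z=48  nominal c=22.5 th=55 z=51.5
-54 robust c=24.3 th=54 z=51  nominal c=27.4 th=55 z=54.5
-58 robust c=26.7 th=48 z=51  nominal c=30.1 th=55 z=54.5
```

```bash
cat >> h.py <<'E'
def units(Pt,lean):
    "tool-axes shift in units from now to TCP target Pt (world) in the current tool frame + rot to case-aligned tool leaning 'lean' rad"
    s=manip.read_state();M=R.from_rotvec(s["eef_rot"]).as_matrix()
    T0=np.c_[-X,Y,[0,0,-1]]@R.from_rotvec([0,-lean,0]).as_matrix()
    r=R.from_matrix(M.T@T0).as_rotvec()
    return "turn",(r/.12).round(2),"shift after turn",(T0.T@(Pt-s["ee_pos"])/.02).round(2),"before",(M.T@(Pt-s["ee_pos"])/.02).round(2)
E
python3 - <<'E'
from h import *
print(*units(wld([-.091,0,.24]),0.35), wld([-.091,0,.114]))
E
```

```text
turn [-0.24 -2.91 -1.31] shift after turn [-20.98 -19.68   6.28] before [-24.7  -15.98  -1.28] [0.57616132 0.0721197  0.114     ]
```

```bash
python3 -m handwheel '[{"wx":-0.08,"wy":-0.97,"wz":-0.44,"x":0,"y":0,"z":0,"gripper":1},{"wx":-0.08,"wy":-0.97,"wz":-0.44,"x":0,"y":0,"z":0,"gripper":1},{"wx":-0.08,"wy":-0.97,"wz":-0.43,"x":0,"y":0,"z":0,"gripper":1},{"x":-1,"y":-0.95,"z":0.3,"gripper":1},{"x":-1,"y":-0.95,"z":0.3,"gripper":1},{"x":-1,"y":-0.95,"z":0.3,"gripper":1},{"x":-1,"y":-0.95,"z":0.3,"gripper":1},{"x":-1,"y":-0.95,"z":0.3,"gripper":1},{"x":-1,"y":-0.95,"z":0.3,"gripper":1},{"x":-1,"y":-0.95,"z":0.3,"gripper":1},{"x":-1,"y":-0.95,"z":0.3,"gripper":1},{"x":-1,"y":-0.95,"z":0.3,"gripper":1},{"x":-1,"y":-0.95,"z":0.3,"gripper":1},{"x":-1,"y":-0.95,"z":0.3,"gripper":1},{"x":-1,"y":-0.95,"z":0.3,"gripper":1},{"x":-1,"y":-0.95,"z":0.3,"gripper":1},{"x":-1,"y":-0.95,"z":0.3,"gripper":1}]'
python3 - <<'E'
from h import *
print(*units(wld([-.091,0,.24]),0.35))
E
```

```text
turn [-0.24 -2.91 -1.31] shift after turn [-20.98 -19.68   6.28] before [-24.7  -15.98  -1.28]schema error: expected keys wx, wy, wz, x, y, z, gripper
```

```bash
python3 -m handwheel '[{"wx":-0.08,"wy":-0.97,"wz":-0.44,"x":0,"y":0,"z":0,"gripper":1},{"wx":-0.08,"wy":-0.97,"wz":-0.44,"x":0,"y":0,"z":0,"gripper":1},{"wx":-0.08,"wy":-0.97,"wz":-0.43,"x":0,"y":0,"z":0,"gripper":1},{"wx":0,"wy":0,"wz":0,"x":-1,"y":-0.95,"z":0.3,"gripper":1},{"wx":0,"wy":0,"wz":0,"x":-1,"y":-0.95,"z":0.3,"gripper":1},{"wx":0,"wy":0,"wz":0,"x":-1,"y":-0.95,"z":0.3,"gripper":1},{"wx":0,"wy":0,"wz":0,"x":-1,"y":-0.95,"z":0.3,"gripper":1},{"wx":0,"wy":0,"wz":0,"x":-1,"y":-0.95,"z":0.3,"gripper":1},{"wx":0,"wy":0,"wz":0,"x":-1,"y":-0.95,"z":0.3,"gripper":1},{"wx":0,"wy":0,"wz":0,"x":-1,"y":-0.95,"z":0.3,"gripper":1},{"wx":0,"wy":0,"wz":0,"x":-1,"y":-0.95,"z":0.3,"gripper":1},{"wx":0,"wy":0,"wz":0,"x":-1,"y":-0.95,"z":0.3,"gripper":1},{"wx":0,"wy":0,"wz":0,"x":-1,"y":-0.95,"z":0.3,"gripper":1},{"wx":0,"wy":0,"wz":0,"x":-1,"y":-0.95,"z":0.3,"gripper":1},{"wx":0,"wy":0,"wz":0,"x":-1,"y":-0.95,"z":0.3,"gripper":1},{"wx":0,"wy":0,"wz":0,"x":-1,"y":-0.95,"z":0.3,"gripper":1},{"wx":0,"wy":0,"wz":0,"x":-1,"y":-0.95,"z":0.3,"gripper":1}]'
python3 - <<'E'
from h import *
print(*units(wld([-.091,0,.24]),0.35))
E
```

```text
t: 2.33
ee_pos: [0.4706, 0.2334, 0.2314]
eef_rot: [0.376, 2.768, -0.065]
wrist_force: [0.7, 0.0, -0.3]
finger_gap: 0.0917
grasp_force: 0.0
turn [ 0.01  0.   -0.  ] shift after turn [-6.95 -6.36  2.08] before [-6.95 -6.36  2.07]
```

```bash
python3 -m handwheel '[{"wx":0,"wy":0,"wz":0,"x":-1,"y":-0.91,"z":0.3,"gripper":1},{"wx":0,"wy":0,"wz":0,"x":-1,"y":-0.91,"z":0.3,"gripper":1},{"wx":0,"wy":0,"wz":0,"x":-1,"y":-0.91,"z":0.3,"gripper":1},{"wx":0,"wy":0,"wz":0,"x":-1,"y":-0.91,"z":0.3,"gripper":1},{"wx":0,"wy":0,"wz":0,"x":-1,"y":-0.91,"z":0.3,"gripper":1},{"wx":0,"wy":0,"wz":0,"x":-1,"y":-0.91,"z":0.3,"gripper":1},{"wx":0,"wy":0,"wz":0,"x":-0.95,"y":-0.9,"z":0.28,"gripper":1},{"wx":0,"wy":0,"wz":0,"x":0,"y":0,"z":0,"gripper":1},{"wx":0,"wy":0,"wz":0,"x":0,"y":0,"z":0,"gripper":1}]'
python3 - <<'E'
from h import *
print(*units(wld([-.091,0,.115]),0.35),loc(manip.read_state()["ee_pos"]))
a=manip.get_image("top")[120:220,245:355];b=manip.get_image("scene")[130:260,270:400]
cv2.imwrite("pics/g1.png",np.hstack([cv2.resize(a,(440,400),interpolation=cv2.INTER_CUBIC),cv2.resize(b,(360,400),interpolation=cv2.INTER_CUBIC)]))
E
```

```text
t: 3.45
ee_pos: [0.5754, 0.0733, 0.2396]
eef_rot: [0.377, 2.769, -0.065]
wrist_force: [-0.6, -0.0, -1.1]
finger_gap: 0.0917
grasp_force: 0.0
turn [ 0.01 -0.01 -0.01] shift after turn [ 2.09 -0.04  5.87] before [ 2.08 -0.05  5.87] [-0.092   0.0009  0.2396]
```

View pics/g1.png

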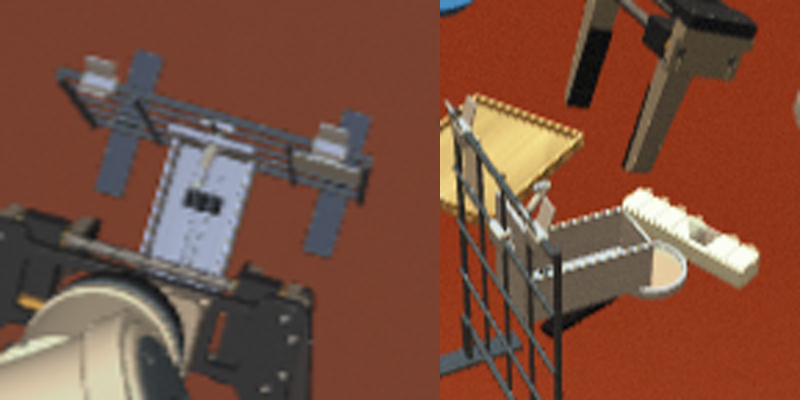

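The fingers are well above and aligned about the case (top crop fingers at (60,240) and (230,285), on either side of the case). I'll descend and close in stages.

```bash
python3 -m handwheel '[{"wx":0,"wy":0,"wz":0,"x":0.35,"y":-0.01,"z":0.98,"gripper":1},{"wx":0,"wy":0,"wz":0,"x":0.35,"y":-0.01,"z":0.98,"gripper":1},{"wx":0,"wy":0,"wz":0,"x":0.35,"y":-0.01,"z":0.98,"gripper":1},{"wx":0,"wy":0,"wz":0,"x":0.35,"y":-0.01,"z":0.98,"gripper":1},{"wx":0,"wy":0,"wz":0,"x":0.35,"y":0,"z":0.98,"gripper":1},{"wx":0,"wy":0,"wz":0,"x":0.35,"y":0,"z":0.97,"gripper":1},{"wx":0,"wy":0,"wz":0,"x":0,"y":0,"z":0,"gripper":0.72},{"wx":0,"wy":0,"wz":0,"x":0,"y":0,"z":0,"gripper":0.72},{"wx":0,"wy":0,"wz":0,"x":0,"y":0,"z":0,"gripper":0.72},{"wx":0,"wy":0,"wz":0,"x":0,"y":0,"z":0,"gripper":0.72},{"wx":0,"wy":0,"wz":0,"x":0,"y":0,"z":0,"gripper":0.72}]'
python3 - <<'E'
from h import *
print(loc(manip.read_state()["ee_pos"]),manip.read_state()["wrist_force"]@Y)
a=manip.get_image("top")[140:210,255:325];b=manip.get_image("scene")[160:250,290:380]
cv2.imwrite("pics/g2.png",np.hstack([cv2.resize(a,(400,400),interpolation=cv2.INTER_CUBIC),cv2.resize(b,(400,400),interpolation=cv2.INTER_CUBIC)]))
E
```

```text
t: 4.92
ee_pos: [0.5767, 0.0722, 0.1156]
eef_rot: [0.376, 2.768, -0.065]
wrist_force: [-0.4, 0.8, 0.2]
finger_gap: 0.0659
grasp_force: 0.0
[-0.0905  0.0002  0.1156] 0.6550389147938551
```

View pics/g2.png

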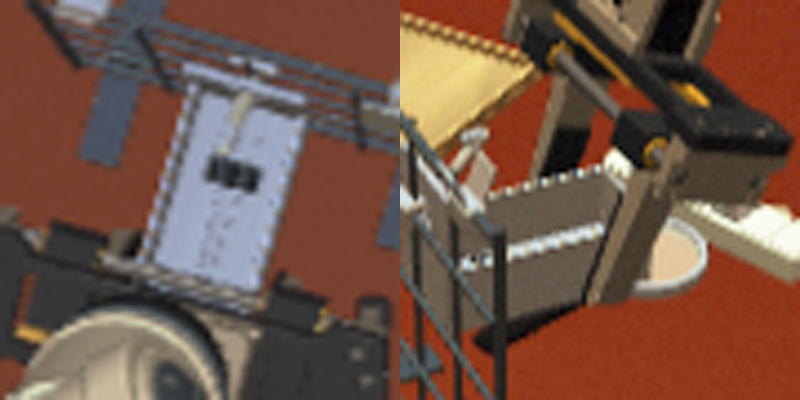

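The fingers straddle the case with no contact at a 66 mm gap, as seen in both views. I'll close further while watching the side force.

```bash
cat > f.py <<'E'
from h import *
s=manip.read_state();f=s["wrist_force"];print("F XYz",np.round([f@X,f@Y,f[2]],2),"M",np.round([s["torque"]@X,s["torque"]@Y,s["torque"][2]],3),"tcp",loc(s["ee_pos"]),"gap",round(s["finger_gap"],4),"gf",s["grasp_force"])
E
Z='"wx":0,"wy":0,"wz":0'
python3 -m handwheel '[{"wx":0,"wy":0,"wz":0,"x":0,"y":0,"z":0,"gripper":0.66},{"wx":0,"wy":0,"wz":0,"x":0,"y":0,"z":0,"gripper":0.66},{"wx":0,"wy":0,"wz":0,"x":0,"y":0,"z":0,"gripper":0.66}]' >/dev/null; python3 f.py
python3 -m handwheel '[{"wx":0,"wy":0,"wz":0,"x":0,"y":0,"z":0,"gripper":0.64},{"wx":0,"wy":0,"wz":0,"x":0,"y":0,"z":0,"gripper":0.64}]' >/dev/null; python3 f.py
python3 -m handwheel '[{"wx":0,"wy":0,"wz":0,"x":0,"y":0,"z":0,"gripper":0.625},{"wx":0,"wy":0,"wz":0,"x":0,"y":0,"z":0,"gripper":0.625}]' >/dev/null; python3 f.py
```

```text
F XYz [-0.39 -0.67  0.59] M [-0.027  0.165  0.015] tcp [-9.070e-02  1.000e-04  1.151e-01] gap 0.0606 gf 0.0
F XYz [-0.53 -0.37 -0.18] M [0.013 0.163 0.016] tcp [-0.0907  0.0002  0.1151] gap 0.0586 gf 0.0
F XYz [-0.06  0.3  -0.34] M [-0.003  0.181 -0.024] tcp [-0.0907  0.0002  0.1152] gap 0.0577 gf 0.0009656416295911185
```

```bash
python3 -m handwheel '[{"wx":0,"wy":0,"wz":0,"x":0,"y":0,"z":0,"gripper":0.62},{"wx":0,"wy":0,"wz":0,"x":0,"y":0,"z":0,"gripper":0.62}]' >/dev/null; for i in 1 2 3; do python3 f.py;done
python3 -m handwheel '[{"wx":0,"wy":0,"wz":0,"x":0,"y":0.03,"z":0,"gripper":0.62},{"wx":0,"wy":0,"wz":0,"x":0,"y":0,"z":0,"gripper":0.62}]' >/dev/null; python3 f.py
python3 -m handwheel '[{"wx":0,"wy":0,"wz":0,"x":0,"y":-0.06,"z":0,"gripper":0.62},{"wx":0,"wy":0,"wz":0,"x":0,"y":0,"z":0,"gripper":0.62}]' >/dev/null; python3 f.py
```

```text
F XYz [ 0.33  0.13 -0.09] M [ 0.031  0.155 -0.014] tcp [-0.0906  0.0002  0.1152] gap 0.057 gf 0.0
F XYz [ 0.33  0.13 -0.09] M [ 0.031  0.155 -0.014] tcp [-0.0906  0.0002  0.1152] gap 0.057 gf 0.0
F XYz [ 0.33  0.13 -0.09] M [ 0.031  0.155 -0.014] tcp [-0.0906  0.0002  0.1152] gap 0.057 gf 0.0
F XYz [-0.22  0.63  0.36] M [-0.021  0.225 -0.068] tcp [-0.0906  0.0008  0.1152] gap 0.0573 gf 0.0
F XYz [-1.5  -0.64 -0.05] M [ 0.023  0.158 -0.051] tcp [-0.0907 -0.0006  0.1151] gap 0.0573 gf 0.0
```

Only tiny contact on either side, so the grip is centred to well under 1 mm. I'll close it.

```bash
python3 -m handwheel '[{"wx":0,"wy":0,"wz":0,"x":0,"y":0.03,"z":0,"gripper":0.62},{"wx":0,"wy":0,"wz":0,"x":0,"y":0,"z":0,"gripper":0.6},{"wx":0,"wy":0,"wz":0,"x":0,"y":0,"z":0,"gripper":0.4},{"wx":0,"wy":0,"wz":0,"x":0,"y":0,"z":0,"gripper":0.4},{"wx":0,"wy":0,"wz":0,"x":0,"y":0,"z":0,"gripper":0.4}]' >/dev/null; python3 f.py
python3 - <<'E'
from plan import *
print("sag",{(d,t):round(min(clear(x,z,np.radians(t),d) for x in [-3] for z in [0]),2) for d in(-.08,) for t in(-4,-2,0)})
for d in(-.2,-.12,-.04,.04):
  # contact z (bottom edge on rod underside => highest z without upward contact) and lowest z, per x,theta
  print("rock",d)
  for x,t in((-6,-3),(-8,0),(-10,8),(-13,16),(-17,25),(-21,33),(-25,40),(-29,40),(-33,40),(-37,40),(-41,40),(-45,40),(-49,40)):
    zz=np.arange(-25,45,.25);c=np.array([clear(x,z,np.radians(t),d) for z in zz])
    ok=zz[c>0]; ok=ok[ok< (-x-9)*np.tan(np.pi/4+d)+9] if len(ok) else ok
    print(x,t,(ok.min(),ok.max(),round(c.max(),1)) if len(ok) else None,end="; ")
  print()
E
```

```text
F XYz [ 0.04  0.5  -0.38] M [0.104 0.199 0.09 ] tcp [-0.0906  0.0002  0.1152] gap 0.0557 gf 29.99761462211609
sag {(-0.08, -4): np.float64(-3.19), (-0.08, -2): np.float64(-1.09), (-0.08, 0): np.float64(1.0)}
rock -0.2
-6 -3 (np.float64(-4.75), np.float64(3.25), np.float64(0.9)); -8 0 (np.float64(-3.75), np.float64(3.0), np.float64(6.0)); -10 8 (np.float64(-3.75), np.float64(3.75), np.float64(4.7)); -13 16 (np.float64(-3.0), np.float64(6.5), np.float64(4.4)); -17 25 (np.float64(-1.5), np.float64(9.5), np.float64(4.6)); -21 33 (np.float64(0.5), np.float64(12.25), np.float64(4.9)); -25 40 (np.float64(-25.0), np.float64(14.25), np.float64(4.7)); -29 40 (np.float64(-25.0), np.float64(16.75), np.float64(4.7)); -33 40 (np.float64(-25.0), np.float64(19.5), np.float64(4.9)); -37 40 (np.float64(-25.0), np.float64(22.25), np.float64(7.1)); -41 40 (np.float64(-25.0), np.float64(30.0), np.float64(9.6)); -45 40 (np.float64(-25.0), np.float64(32.75), np.float64(12.7)); -49 40 (np.float64(-25.0), np.float64(35.5), np.float64(15.7)); 
rock -0.12
-6 -3 (np.float64(-3.5), np.float64(4.0), np.float64(0.
[... 1713 characters left out ...]
); -10 8 (np.float64(0.75), np.float64(6.0), np.float64(2.0)); -13 16 (np.float64(2.25), np.float64(10.0), np.float64(2.7)); -17 25 (np.float64(5.0), np.float64(15.25), np.float64(3.5)); -21 33 (np.float64(-25.0), np.float64(20.25), np.float64(4.2)); -25 40 (np.float64(-25.0), np.float64(24.75), np.float64(4.1)); -29 40 (np.float64(-25.0), np.float64(29.25), np.float64(4.8)); -33 40 (np.float64(-25.0), np.float64(33.5), np.float64(7.5)); -37 40 (np.float64(-25.0), np.float64(39.25), np.float64(10.5)); -41 40 (np.float64(-25.0), np.float64(43.5), np.float64(13.4)); -45 40 (np.float64(-25.0), np.float64(44.75), np.float64(16.4)); -49 40 (np.float64(-25.0), np.float64(44.75), np.float64(19.3));
```

```bash
cat > rows.py <<'E'
import sys,json
from h import *
from plan import rot
V0=np.array([85.1,59.8]);P0=np.radians(-3.3);L0=0.35
def now():
    s=manip.read_state();M=R.from_rotvec(s["eef_rot"]).as_matrix();p=loc(s["ee_pos"])*1000
    z=M[:,2];lean=np.arctan2(z@X,-z[2]);th=P0+(L0-lean);sl=p[[0,2]]+rot(V0,th-P0)-[0,180]
    return p,lean,th,sl
if __name__=="__main__":
    p,lean,th,sl=now();print("slot now",sl.round(2),"pitch",round(np.degrees(th),2),"y",p[1])
    q=p.copy()
    for x,z,t,n in json.loads(sys.argv[1]):
        a=np.r_[sl,th];b=np.array([x,z,np.radians(t)])
        for i in range(1,n+1):
            w=a+(b-a)*i/n;le=L0-(w[2]-P0);tc=w[:2]+[0,180]-rot(V0,w[2]-P0)
            d=tc-q[[0,2]];f=np.array([-np.cos(lean),-np.sin(lean)]);g=np.array([np.sin(lean),-np.cos(lean)])
            # tool x = -X*cos(lean) - up*sin(lean) ; tool z = X*sin(lean) - up*cos(lean)
            print("x %.3f z %.3f wy %.3f"%(d@f/20,d@g/20,(lean-le)/.12))
            q[[0,2]]=tc;lean=le
        sl,th=b[:2],b[2]
E
python3 - <<'E'
from h import *
M=R.from_rotvec(manip.read_state()["eef_rot"]).as_matrix();print(np.round([M.T@X,M.T@[0,0,1]],3))
E
python3 rows.py '[[-5.5,0.5,-3.3,6],[-8,1,0,3],[-10,1.5,8,3]]'
```

```text
[[-0.939 -0.     0.343]
 [-0.343  0.001 -0.939]]
slot now [-5.51 -4.99] pitch -3.31 y 0.2
x -0.016 z -0.043 wy 0.000
x -0.016 z -0.043 wy 0.000
x -0.016 z -0.043 wy 0.000
x -0.016 z -0.043 wy 0.000
x -0.016 z -0.043 wy 0.000
x -0.016 z -0.043 wy 0.000
x 0.061 z -0.119 wy 0.160
x 0.062 z -0.118 wy 0.160
x 0.062 z -0.117 wy 0.160
x 0.087 z -0.253 wy 0.388
x 0.088 z -0.251 wy 0.388
x 0.088 z -0.250 wy 0.388
```

```bash
python3 -m handwheel '[{"wx":0,"wy":0,"wz":0,"x":-0.016,"y":0,"z":-0.043,"gripper":0.4},{"wx":0,"wy":0,"wz":0,"x":-0.016,"y":0,"z":-0.043,"gripper":0.4},{"wx":0,"wy":0,"wz":0,"x":-0.016,"y":0,"z":-0.043,"gripper":0.4}]' >/dev/null;python3 f.py
python3 -m handwheel '[{"wx":0,"wy":0,"wz":0,"x":-0.016,"y":0,"z":-0.043,"gripper":0.4},{"wx":0,"wy":0,"wz":0,"x":-0.016,"y":0,"z":-0.043,"gripper":0.4},{"wx":0,"wy":0,"wz":0,"x":-0.016,"y":0,"z":-0.043,"gripper":0.4},{"wx":0,"wy":0,"wz":0,"x":0,"y":0,"z":0,"gripper":0.4}]' >/dev/null;python3 f.py; python3 rows.py '[]'
```

```text
F XYz [-0.04  0.51 -0.27] M [ 0.057  0.252 -0.044] tcp [-9.070e-02  1.000e-04  1.179e-01] gap 0.0557 gf 29.996290504932404
F XYz [ 0.41  0.31 -0.55] M [ 0.066  0.305 -0.016] tcp [-9.070e-02  1.000e-04  1.207e-01] gap 0.0558 gf 29.996455907821655
slot now [-5.6  0.5] pitch -3.3 y 0.1
```

```bash
python3 -m handwheel '[{"wx":0,"wy":0.16,"wz":0,"x":0.061,"y":0,"z":-0.119,"gripper":0.4},{"wx":0,"wy":0.16,"wz":0,"x":0.062,"y":0,"z":-0.118,"gripper":0.4},{"wx":0,"wy":0.16,"wz":0,"x":0.062,"y":0,"z":-0.117,"gripper":0.4}]' >/dev/null;python3 f.py
python3 -m handwheel '[{"wx":0,"wy":0.388,"wz":0,"x":0.087,"y":0,"z":-0.253,"gripper":0.4},{"wx":0,"wy":0.388,"wz":0,"x":0.088,"y":0,"z":-0.251,"gripper":0.4},{"wx":0,"wy":0.388,"wz":0,"x":0.088,"y":0,"z":-0.25,"gripper":0.4},{"wx":0,"wy":0,"wz":0,"x":0,"y":0,"z":0,"gripper":0.4}]' >/dev/null;python3 f.py; python3 rows.py '[[-14,4.2,18,4],[-17.5,7.2,26,3],[-21,10,33,3]]'
```

```text
F XYz [ 0.72 -0.02 -0.97] M [0.072 0.206 0.009] tcp [-0.0964  0.0002  0.1265] gap 0.0558 gf 29.99642550945282
F XYz [-0.08  1.01 -0.73] M [0.035 0.129 0.043] tcp [-0.1042  0.0004  0.1401] gap 0.0556 gf 29.996391534805298
slot now [-9.07  2.15] pitch 7.95 y 0.4
x 0.111 z -0.256 wy 0.366
x 0.113 z -0.254 wy 0.366
x 0.114 z -0.251 wy 0.366
x 0.115 z -0.248 wy 0.366
x 0.117 z -0.284 wy 0.388
x 0.119 z -0.281 wy 0.388
x 0.121 z -0.278 wy 0.388
x 0.116 z -0.242 wy 0.339
x 0.117 z -0.240 wy 0.339
x 0.119 z -0.237 wy 0.339
```

```bash
sed -i 's/d=tc-q\[\[0,2\]\];f=np.array(\[-np.cos(lean),-np.sin(lean)\]);g=np.array(\[np.sin(lean),-np.cos(lean)\])/d=tc-q[[0,2]];f=np.array([-np.cos(le),-np.sin(le)]);g=np.array([np.sin(le),-np.cos(le)])/' rows.py; python3 rows.py '[[-14,4.2,18,4],[-17.5,7.2,26,3],[-21,10,33,3],[-25,13,40,3]]'
```

```text
slot now [-9.07  2.15] pitch 7.95 y 0.4
x 0.122 z -0.251 wy 0.366
x 0.124 z -0.249 wy 0.366
x 0.125 z -0.246 wy 0.366
x 0.126 z -0.243 wy 0.366
x 0.130 z -0.278 wy 0.388
x 0.132 z -0.275 wy 0.388
x 0.134 z -0.272 wy 0.388
x 0.126 z -0.237 wy 0.339
x 0.127 z -0.235 wy 0.339
x 0.128 z -0.232 wy 0.339
x 0.138 z -0.230 wy 0.339
x 0.139 z -0.226 wy 0.339
x 0.140 z -0.223 wy 0.339
```

```bash
python3 -m handwheel '[{"wx":0,"wy":0.366,"wz":0,"x":0.122,"y":0,"z":-0.251,"gripper":0.4},{"wx":0,"wy":0.366,"wz":0,"x":0.124,"y":0,"z":-0.249,"gripper":0.4},{"wx":0,"wy":0.366,"wz":0,"x":0.125,"y":-0.01,"z":-0.246,"gripper":0.4},{"wx":0,"wy":0.366,"wz":0,"x":0.126,"y":0,"z":-0.243,"gripper":0.4}]' >/dev/null;python3 f.py
python3 -m handwheel '[{"wx":0,"wy":0.388,"wz":0,"x":0.13,"y":0,"z":-0.278,"gripper":0.4},{"wx":0,"wy":0.388,"wz":0,"x":0.132,"y":0,"z":-0.275,"gripper":0.4},{"wx":0,"wy":0.388,"wz":0,"x":0.134,"y":0,"z":-0.272,"gripper":0.4},{"wx":0,"wy":0,"wz":0,"x":0,"y":0,"z":0,"gripper":0.4}]' >/dev/null;python3 f.py; python3 rows.py '[[-21,10,33,3],[-25,13,40,3]]'
```

```text
F XYz [ 0.76 -0.29 -1.54] M [ 0.032 -0.024  0.037] tcp [-0.1172 -0.0002  0.1582] gap 0.0559 gf 29.996587336063385
F XYz [ 0.27 -0.8  -0.4 ] M [ 0.001 -0.136  0.023] tcp [-0.123  -0.0002  0.175 ] gap 0.0557 gf 29.996489882469177
slot now [-19.52   5.48] pitch 26.01 y -0.2
x 0.098 z -0.272 wy 0.339
x 0.101 z -0.270 wy 0.339
x 0.104 z -0.268 wy 0.339
x 0.138 z -0.230 wy 0.339
x 0.139 z -0.226 wy 0.339
x 0.140 z -0.223 wy 0.339
```

```bash
sed -i 's/d=tc-q\[\[0,2\]\];/d=tc-q[[0,2]];lm=(lean+le)\/2;/; s/np.cos(le)/np.cos(lm)/g; s/np.sin(le)/np.sin(lm)/g' rows.py; python3 rows.py '[[-22,10.5,34,3],[-25.5,13.5,40,3]]'
```

```text
slot now [-19.52   5.48] pitch 26.01 y -0.2
x 0.119 z -0.308 wy 0.387
x 0.122 z -0.305 wy 0.387
x 0.125 z -0.302 wy 0.387
x 0.118 z -0.205 wy 0.291
x 0.119 z -0.202 wy 0.291
x 0.120 z -0.199 wy 0.291
```

```bash
python3 -m handwheel '[{"wx":0,"wy":0.387,"wz":0,"x":0.119,"y":0,"z":-0.308,"gripper":0.4},{"wx":0,"wy":0.387,"wz":0,"x":0.122,"y":0.01,"z":-0.305,"gripper":0.4},{"wx":0,"wy":0.387,"wz":0,"x":0.125,"y":0,"z":-0.302,"gripper":0.4},{"wx":0,"wy":0,"wz":0,"x":0,"y":0,"z":0,"gripper":0.4}]' >/dev/null;python3 f.py;python3 rows.py '[[-25.5,13.5,40,3]]'

```

```text
F XYz [-0.67  1.08 -0.69] M [ 0.01  -0.182  0.013] tcp [-0.1266 -0.      0.1942] gap 0.0558 gf 29.99652922153473
slot now [-22.67  10.24] pitch 33.98 y -0.0
x 0.109 z -0.213 wy 0.292
x 0.110 z -0.211 wy 0.292
x 0.112 z -0.208 wy 0.292
```

```bash
python3 -m handwheel '[{"wx":0,"wy":0.292,"wz":0,"x":0.109,"y":0,"z":-0.213,"gripper":0.4},{"wx":0,"wy":0.292,"wz":0,"x":0.11,"y":0,"z":-0.211,"gripper":0.4},{"wx":0,"wy":0.292,"wz":0,"x":0.112,"y":0,"z":-0.208,"gripper":0.4},{"wx":0,"wy":0,"wz":0,"x":0,"y":0,"z":0,"gripper":0.4}]' >/dev/null;python3 f.py;python3 rows.py '[[-25.5,16,40,5],[-25.5,19,40,8]]'
python3 - <<'E'
from plan import *
for d in np.arange(-.25,.26,.05):
    zz=np.arange(8,40,.1);c=np.array([clear(-25.5,z,np.radians(40),d) for z in zz]);i=c.argmax() if c.max()>0 else 0
    ok=zz[c>0];print(round(d,2),ok.min().round(1) if len(ok) else None,ok[np.r_[np.diff(ok)<.2,True]][:1], [round(k,1) for k in ok[np.where(np.diff(ok)>.2)[0]]],ok.max().round(1))
E
python3 - <<'E'
from h import *
a=manip.get_image("top")[135:205,250:320];b=manip.get_image("scene")[130:240,270:380]
cv2.imwrite("pics/g3.png",np.hstack([cv2.resize(a,(400,400),interpolation=cv2.INTER_CUBIC),cv2.resize(b,(400,400),interpolation=cv2.INTER_CUBIC)]))
E
```

```text
F XYz [-0.42  0.3  -0.65] M [-0.003 -0.159 -0.001] tcp [-0.129  -0.      0.2082] gap 0.056 gf 29.99654620885849
slot now [-26.06  13.35] pitch 40.0 y -0.0
x 0.005 z -0.026 wy -0.000
x 0.005 z -0.026 wy -0.000
x 0.005 z -0.026 wy -0.000
x 0.005 z -0.026 wy -0.000
x 0.005 z -0.026 wy -0.000
x 0.007 z -0.017 wy 0.000
x 0.007 z -0.017 wy 0.000
x 0.007 z -0.017 wy 0.000
x 0.007 z -0.017 wy 0.000
x 0.007 z -0.017 wy 0.000
x 0.007 z -0.017 wy 0.000
x 0.007 z -0.017 wy 0.000
x 0.007 z -0.017 wy 0.000
-0.25 8.0 [8.] [] 12.6
-0.2 8.0 [8.] [] 14.6
-0.15 8.0 [8.] [] 16.7
-0.1 8.0 [8.] [] 19.0
-0.05 8.0 [8.] [] 21.2
-0.0 10.0 [10.] [] 23.5
0.05 12.2 [12.2] [] 26.0
0.1 14.7 [14.7] [] 28.7
0.15 17.5 [17.5] [np.float64(22.0)] 31.8
0.2 20.6 [20.6] [np.float64(21.3)] 35.3
0.25 31.7 [31.7] [] 39.3
```

View pics/g3.png

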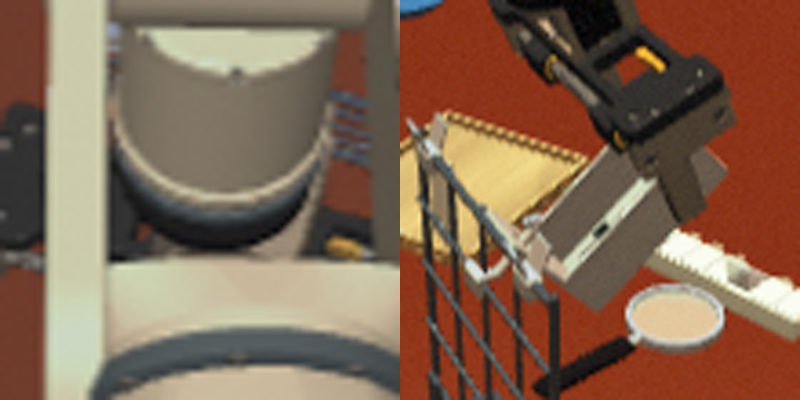

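The scene pane shows the case tipped about 40° with its plate out by the hook near (530,240) and nothing touching. Next I'll feel upward for the rod's underside.

```bash
python3 -m handwheel '[{"wx":0,"wy":0,"wz":0,"x":0.02,"y":0,"z":-0.046,"gripper":0.4},{"wx":0,"wy":0,"wz":0,"x":0.02,"y":0,"z":-0.046,"gripper":0.4},{"wx":0,"wy":0,"wz":0,"x":0,"y":0,"z":0,"gripper":0.4}]' >/dev/null;python3 f.py
for k in 1 2 3 4; do :; done
python3 -m handwheel '[{"wx":0,"wy":0,"wz":0,"x":0.01,"y":0,"z":-0.023,"gripper":0.4},{"wx":0,"wy":0,"wz":0,"x":0,"y":0,"z":0,"gripper":0.4}]' >/dev/null;python3 f.py
python3 -m handwheel '[{"wx":0,"wy":0,"wz":0,"x":0.01,"y":0,"z":-0.023,"gripper":0.4},{"wx":0,"wy":0,"wz":0,"x":0,"y":0,"z":0,"gripper":0.4}]' >/dev/null;python3 f.py
python3 -m handwheel '[{"wx":0,"wy":0,"wz":0,"x":0.01,"y":0,"z":-0.023,"gripper":0.4},{"wx":0,"wy":0,"wz":0,"x":0,"y":0,"z":0,"gripper":0.4}]' >/dev/null;python3 f.py;python3 rows.py '[]'
```

```text
F XYz [ 0.43  0.28 -0.97] M [ 0.027 -0.241  0.005] tcp [-1.29e-01  1.00e-04  2.11e-01] gap 0.0561 gf 29.996357560157776
F XYz [-0.14  0.39 -0.29] M [-0.012 -0.232 -0.051] tcp [-0.129   0.      0.2114] gap 0.0559 gf 29.996478259563446
F XYz [-0.18 -0.11 -1.14] M [ 0.022 -0.244  0.026] tcp [-0.129   0.      0.2119] gap 0.0559 gf 29.99654084444046
F XYz [ 0.8   0.13 -0.63] M [-0.008 -0.2   -0.001] tcp [-0.129   0.      0.2124] gap 0.0558 gf 29.996424615383148
slot now [-26.07  17.42] pitch 40.07 y 0.0
```

```bash

python3 -m handwheel '[{"wx":0,"wy":0,"wz":0,"x":0.01,"y":0,"z":-0.023,"gripper":0.4},{"wx":0,"wy":0,"wz":0,"x":0,"y":0,"z":0,"gripper":0.4}]' >/dev/null;python3 f.py
python3 -m handwheel '[{"wx":0,"wy":0,"wz":0,"x":0.01,"y":0,"z":-0.023,"gripper":0.4},{"wx":0,"wy":0,"wz":0,"x":0,"y":0,"z":0,"gripper":0.4}]' >/dev/null;python3 f.py
python3 -m handwheel '[{"wx":0,"wy":0,"wz":0,"x":0.01,"y":0,"z":-0.023,"gripper":0.4},{"wx":0,"wy":0,"wz":0,"x":0,"y":0,"z":0,"gripper":0.4}]' >/dev/null;python3 f.py;python3 rows.py '[]'
```

```text
F XYz [ 0.12 -0.4  -1.06] M [-0.018 -0.213  0.006] tcp [-0.129   0.      0.2129] gap 0.0559 gf 29.996401369571686
F XYz [-0.72 -0.57 -1.2 ] M [-0.005 -0.211  0.002] tcp [-1.290e-01  1.000e-04  2.134e-01] gap 0.0555 gf 29.99645233154297
F XYz [ 0.8   0.25 -1.1 ] M [ 0.031 -0.246 -0.057] tcp [-1.290e-01  1.000e-04  2.139e-01] gap 0.0563 gf 29.996547996997833
slot now [-26.07  18.93] pitch 40.07 y 0.1
```

```bash

python3 -m handwheel '[{"wx":0,"wy":0,"wz":0,"x":0.01,"y":0,"z":-0.023,"gripper":0.4},{"wx":0,"wy":0,"wz":0,"x":0,"y":0,"z":0,"gripper":0.4}]' >/dev/null;python3 f.py
python3 -m handwheel '[{"wx":0,"wy":0,"wz":0,"x":0.01,"y":0,"z":-0.023,"gripper":0.4},{"wx":0,"wy":0,"wz":0,"x":0,"y":0,"z":0,"gripper":0.4}]' >/dev/null;python3 f.py;python3 rows.py '[]'
```

```text
F XYz [ 0.54 -0.23 -0.45] M [ 0.015 -0.197 -0.036] tcp [-0.129   0.      0.2144] gap 0.0557 gf 29.996559619903564
F XYz [-0.27  0.66 -0.69] M [-0.001 -0.217 -0.028] tcp [-1.290e-01  1.000e-04  2.149e-01] gap 0.0555 gf 29.99637097120285
slot now [-26.07  19.93] pitch 40.07 y 0.1
```

```bash

python3 -m handwheel '[{"wx":0,"wy":0,"wz":0,"x":0.01,"y":0,"z":-0.023,"gripper":0.4},{"wx":0,"wy":0,"wz":0,"x":0,"y":0,"z":0,"gripper":0.4}]' >/dev/null;python3 f.py
python3 -m handwheel '[{"wx":0,"wy":0,"wz":0,"x":0.01,"y":0,"z":-0.023,"gripper":0.4},{"wx":0,"wy":0,"wz":0,"x":0,"y":0,"z":0,"gripper":0.4}]' >/dev/null;python3 f.py;python3 rows.py '[]'
```

```text
F XYz [-0.09 -0.2  -0.26] M [ 0.059 -0.234  0.019] tcp [-0.129   0.      0.2154] gap 0.0557 gf 29.996400475502014
F XYz [ 0.03 -0.04 -1.55] M [-0.02  -0.221 -0.002] tcp [-0.129   0.      0.2159] gap 0.0558 gf 29.996500611305237
slot now [-26.07  20.93] pitch 40.07 y 0.0
```

```bash

python3 -m handwheel '[{"wx":0,"wy":0,"wz":0,"x":0.01,"y":0,"z":-0.023,"gripper":0.4},{"wx":0,"wy":0,"wz":0,"x":0,"y":0,"z":0,"gripper":0.4}]' >/dev/null;python3 f.py;python3 rows.py '[]'
```

```text
F XYz [ 0.76  0.48 -1.25] M [ 0.013 -0.229 -0.007] tcp [-0.129   0.      0.2164] gap 0.0559 gf 29.99644696712494
slot now [-26.07  21.42] pitch 40.07 y 0.0
```

```bash

python3 -m handwheel '[{"wx":0,"wy":0,"wz":0,"x":0.01,"y":0,"z":-0.023,"gripper":0.4},{"wx":0,"wy":0,"wz":0,"x":0,"y":0,"z":0,"gripper":0.4}]' >/dev/null;python3 f.py

```

```text
F XYz [-0.56 -0.15 -1.84] M [-0.002 -0.178 -0.016] tcp [-0.1291  0.      0.2168] gap 0.0558 gf 29.99635934829712
```

```bash

python3 -m handwheel '[{"wx":0,"wy":0,"wz":0,"x":0.01,"y":0,"z":-0.023,"gripper":0.4},{"wx":0,"wy":0,"wz":0,"x":0,"y":0,"z":0,"gripper":0.4}]' >/dev/null;python3 f.py;python3 rows.py '[]'
```

```text
F XYz [-1.18  0.   -3.45] M [0.033 0.019 0.012] tcp [-0.1292  0.      0.2172] gap 0.056 gf 29.996089339256287
slot now [-26.28  22.17] pitch 40.11 y 0.0
```

```bash

python3 -m handwheel '[{"wx":0,"wy":0,"wz":0,"x":0.01,"y":0,"z":-0.023,"gripper":0.4},{"wx":0,"wy":0,"wz":0,"x":0,"y":0,"z":0,"gripper":0.4}]' >/dev/null;python3 f.py;python3 rows.py '[]'
```

```text
F XYz [-1.13 -0.04 -4.48] M [ 0.02   0.154 -0.006] tcp [-0.1294 -0.      0.2177] gap 0.0559 gf 29.995815753936768
slot now [-26.49  22.64] pitch 40.12 y -0.0
```

Contact with the rod's underside came at slot z ≈ 21.8 mm, which gives a rock of about −0.05 rad and agrees with the pictures. Now I'll compute the draw-out line.

```bash
python3 - <<'E'
from plan import *
def parts(x,z,t,d):
    p=rot(PL,np.radians(t))+[x,z];n=len(u)*4;h=hookd(p,d);return h[:n].min(),h[n:].min()
for d in(-.1,-.05,0.):
  s=np.pi/4-.05
  for t in(37,40,43):
    print(d,t,[tuple(np.round(parts(-26.1-k*np.cos(s),21.2+k*np.sin(s),t,d),1)) for k in range(0,28,4)])
E
python3 -m handwheel '[{"wx":0,"wy":0,"wz":0,"x":-0.028,"y":0,"z":0.064,"gripper":0.4},{"wx":0,"wy":0,"wz":0,"x":0,"y":0,"z":0,"gripper":0.4}]' >/dev/null;python3 f.py;python3 rows.py '[]'
```

```text
-0.1 37 [(np.float64(6.5), np.float64(-1.3)), (np.float64(5.2), np.float64(-1.5)), (np.float64(5.6), np.float64(-1.7)), (np.float64(7.0), np.float64(-1.9)), (np.float64(9.8), np.float64(-1.6)), (np.float64(12.8), np.float64(1.8)), (np.float64(15.2), np.float64(5.7))]
-0.1 40 [(np.float64(7.0), np.float64(-1.3)), (np.float64(5.5), np.float64(-1.5)), (np.float64(5.6), np.float64(-1.7)), (np.float64(6.7), np.float64(-1.9)), (np.float64(9.5), np.float64(-1.3)), (np.float64(12.5), np.float64(2.3)), (np.float64(15.0), np.float64(6.2))]
-0.1 43 [(np.float64(7.4), np.float64(-1.5)), (np.float64(5.7), np.float64(-1.7)), (np.float64(5.6), np.float64(-1.9)), (np.float64(6.5), np.float64(-2.0)), (np.float64(9.2), np.float64(-1.0)), (np.float64(12.1), np.float64(2.7)), (np.float64(14.8), np.float64(6.6))]
-0.05 37 [(np.float64(4.9), np.float64(0.4)), (np.float64(3.1), np.float64(0.4)), (np.float64(3.5), np.float64(0.4)), (np.float64(5.5), np.float64(0.4)), (np.float64(8.3), np.float64(0.5)), (np.float64(11.0), np.float64(2.6)), (np.float64(13.1), np.float64(6.1))]
-0.05 40 [(np.float64(5.3), np.f
[... 744 characters left out ...]
oat64(7.1))]
0.0 40 [(np.float64(3.8), np.float64(2.1)), (np.float64(1.3), np.float64(2.3)), (np.float64(1.4), np.float64(2.5)), (np.float64(3.8), np.float64(2.7)), (np.float64(6.4), np.float64(2.9)), (np.float64(8.5), np.float64(4.5)), (np.float64(10.8), np.float64(7.4))]
0.0 43 [(np.float64(4.3), np.float64(2.1)), (np.float64(1.5), np.float64(2.3)), (np.float64(1.4), np.float64(2.5)), (np.float64(3.5), np.float64(2.7)), (np.float64(6.2), np.float64(3.0)), (np.float64(8.3), np.float64(4.8)), (np.float64(10.5), np.float64(7.8))]
F XYz [-0.84  0.93 -1.81] M [-0.011  0.002  0.032] tcp [-1.289e-01  1.000e-04  2.166e-01] gap 0.0553 gf 29.996106326580048
slot now [-25.97  21.66] pitch 40.05 y 0.1
```

```bash
python3 -m handwheel '[{"wx":0,"wy":0,"wz":0,"x":-0.02,"y":0,"z":0.046,"gripper":0.4},{"wx":0,"wy":0,"wz":0,"x":0,"y":0,"z":0,"gripper":0.4}]' >/dev/null;python3 f.py;python3 rows.py '[[-44.5,37.3,40,10],[-70,60,40,8]]'
```

```text
F XYz [-0.16  0.16 -0.07] M [ 0.01  -0.236 -0.01 ] tcp [-1.287e-01  1.000e-04  2.156e-01] gap 0.0563 gf 29.99634951353073
slot now [-25.76  20.71] pitch 40.03 y 0.1
x 0.119 z -0.039 wy -0.000
x 0.119 z -0.039 wy -0.000
x 0.119 z -0.039 wy -0.000
x 0.119 z -0.039 wy -0.000
x 0.119 z -0.039 wy -0.000
x 0.119 z -0.039 wy -0.000
x 0.119 z -0.039 wy -0.000
x 0.119 z -0.039 wy -0.000
x 0.119 z -0.039 wy -0.000
x 0.119 z -0.039 wy -0.000
x 0.202 z -0.067 wy 0.000
x 0.202 z -0.067 wy 0.000
x 0.202 z -0.067 wy 0.000
x 0.202 z -0.067 wy 0.000
x 0.202 z -0.067 wy 0.000
x 0.202 z -0.067 wy 0.000
x 0.202 z -0.067 wy 0.000
x 0.202 z -0.067 wy 0.000
```

```bash
python3 -m handwheel '[{"wx":0,"wy":0,"wz":0,"x":0.06,"y":0,"z":-0.02,"gripper":0.4},{"wx":0,"wy":0,"wz":0,"x":0.06,"y":0,"z":-0.02,"gripper":0.4},{"wx":0,"wy":0,"wz":0,"x":0,"y":0,"z":0,"gripper":0.4}]' >/dev/null;python3 f.py;python3 rows.py '[]'
```

```text
F XYz [ 0.34 -0.24 -2.05] M [ 0.008 -0.217  0.005] tcp [-1.309e-01  1.000e-04  2.173e-01] gap 0.0558 gf 29.996449649333954
slot now [-27.97  22.35] pitch 40.06 y 0.1
```

```bash
python3 -m handwheel '[{"wx":0,"wy":0,"wz":0,"x":0.06,"y":0,"z":-0.02,"gripper":0.4},{"wx":0,"wy":0,"wz":0,"x":0.06,"y":0,"z":-0.02,"gripper":0.4},{"wx":0,"wy":0,"wz":0,"x":0,"y":0,"z":0,"gripper":0.4}]' >/dev/null;python3 f.py;python3 rows.py '[]'
```

```text
F XYz [-0.54 -0.52 -1.61] M [ 0.04  -0.199 -0.012] tcp [-1.328e-01  1.000e-04  2.189e-01] gap 0.056 gf 29.99643087387085
slot now [-29.87  23.93] pitch 40.07 y 0.1
```

```bash
python3 -m handwheel '[{"wx":0,"wy":0,"wz":0,"x":0.06,"y":0,"z":-0.02,"gripper":0.4},{"wx":0,"wy":0,"wz":0,"x":0.06,"y":0,"z":-0.02,"gripper":0.4},{"wx":0,"wy":0,"wz":0,"x":0,"y":0,"z":0,"gripper":0.4}]' >/dev/null;python3 f.py;python3 rows.py '[]'
```

```text
F XYz [-0.27 -0.54 -1.14] M [-0.    -0.222  0.018] tcp [-1.347e-01  1.000e-04  2.206e-01] gap 0.056 gf 29.996468424797058
slot now [-31.77  25.63] pitch 40.07 y 0.1
```

Free of contact so far, so I'll keep going.

```bash
python3 -m handwheel '[{"wx":0,"wy":0,"wz":0,"x":0.06,"y":0,"z":-0.02,"gripper":0.4},{"wx":0,"wy":0,"wz":0,"x":0.06,"y":0,"z":-0.02,"gripper":0.4},{"wx":0,"wy":0,"wz":0,"x":0,"y":0,"z":0,"gripper":0.4}]' >/dev/null;python3 f.py;python3 rows.py '[]'
```

```text
F XYz [-0.14 -0.05 -1.03] M [-0.005 -0.239  0.012] tcp [-0.1366  0.      0.2223] gap 0.0558 gf 29.996462166309357
slot now [-33.67  27.33] pitch 40.07 y 0.0
```

```bash
python3 -m handwheel '[{"wx":0,"wy":0,"wz":0,"x":0.06,"y":0,"z":-0.02,"gripper":0.4},{"wx":0,"wy":0,"wz":0,"x":0.06,"y":0,"z":-0.02,"gripper":0.4},{"wx":0,"wy":0,"wz":0,"x":0.06,"y":0,"z":-0.02,"gripper":0.4},{"wx":0,"wy":0,"wz":0,"x":0,"y":0,"z":0,"gripper":0.4}]' >/dev/null;python3 f.py;python3 rows.py '[]'
```

```text
F XYz [ 1.22 -0.41 -0.73] M [ 0.025 -0.188  0.023] tcp [-0.1394  0.      0.2248] gap 0.0556 gf 29.996362030506134
slot now [-36.47  29.84] pitch 40.07 y 0.0
```

```bash
python3 -m handwheel '[{"wx":0,"wy":0,"wz":0,"x":0.08,"y":0,"z":-0.027,"gripper":0.4},{"wx":0,"wy":0,"wz":0,"x":0.08,"y":0,"z":-0.027,"gripper":0.4},{"wx":0,"wy":0,"wz":0,"x":0.08,"y":0,"z":-0.027,"gripper":0.4},{"wx":0,"wy":0,"wz":0,"x":0,"y":0,"z":0,"gripper":0.4}]' >/dev/null;python3 f.py;python3 rows.py '[]'
```

```text
F XYz [ 0.15  0.36 -0.52] M [ 0.071 -0.209 -0.051] tcp [-0.1432  0.      0.2283] gap 0.0559 gf 29.996456801891327
slot now [-40.27  33.34] pitch 40.06 y 0.0
```

```bash
python3 -m handwheel '[{"wx":0,"wy":0,"wz":0,"x":0.16,"y":0,"z":-0.054,"gripper":0.4},{"wx":0,"wy":0,"wz":0,"x":0.16,"y":0,"z":-0.054,"gripper":0.4},{"wx":0,"wy":0,"wz":0,"x":0.16,"y":0,"z":-0.054,"gripper":0.4},{"wx":0,"wy":0,"wz":0,"x":0,"y":0,"z":0,"gripper":0.4}]' >/dev/null;python3 f.py;python3 rows.py '[]'
```

```text
F XYz [ 1.01  1.22 -0.3 ] M [ 0.013 -0.265  0.013] tcp [-0.1508  0.      0.2352] gap 0.0559 gf 29.996416568756104
slot now [-47.87  40.26] pitch 40.06 y 0.0
```

```bash
python3 -m handwheel '[{"wx":0,"wy":0,"wz":0,"x":0.4,"y":0,"z":-0.13,"gripper":0.4},{"wx":0,"wy":0,"wz":0,"x":0.6,"y":0,"z":-0.2,"gripper":0.4},{"wx":0,"wy":0,"wz":0,"x":0.8,"y":0,"z":-0.27,"gripper":0.4},{"wx":0,"wy":0,"wz":0,"x":0.8,"y":0,"z":-0.27,"gripper":0.4},{"wx":0,"wy":0,"wz":0,"x":0.6,"y":0,"z":-0.2,"gripper":0.4},{"wx":0,"wy":0,"wz":0,"x":0,"y":0,"z":0,"gripper":0.4}]';python3 f.py;python3 rows.py '[]'
python3 - <<'E'
from h import *
a=manip.get_image("top")[130:290,250:450];b=manip.get_image("scene")[110:240,240:380]
cv2.imwrite("pics/g4.png",np.hstack([cv2.resize(a,(400,320),interpolation=cv2.INTER_CUBIC),cv2.resize(b,(345,320),interpolation=cv2.INTER_CUBIC)]))
E
```

```text
t: 19.25
ee_pos: [0.4699, 0.1017, 0.2809]
eef_rot: [-0.367, -2.714, -0.078]
wrist_force: [0.4, -0.4, -1.1]
finger_gap: 0.0559
grasp_force: 30.0
F XYz [ 0.52 -0.22 -1.06] M [-0.013 -0.21   0.004] tcp [-2.013e-01  1.000e-04  2.809e-01] gap 0.0559 gf 29.99648094177246
slot now [-98.35  86.08] pitch 39.99 y 0.1
```

View pics/g4.png

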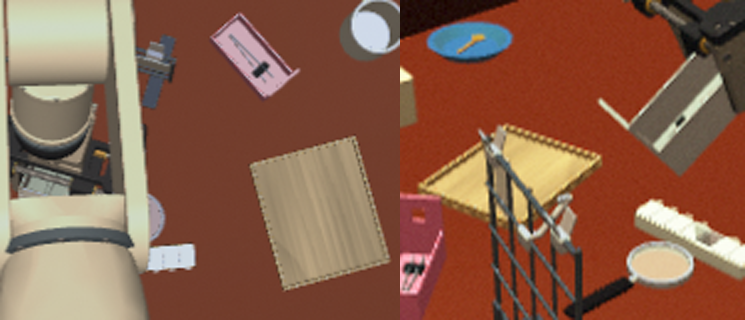

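The scene view shows the case clear of the hook at about (690,110), with the hook bare at (560,220) and the tray empty. Now I'll level the case and move toward the tray.

```bash
python3 -m handwheel '[{"wx":0,"wy":-0.9,"wz":0,"x":0.3,"y":0,"z":0,"gripper":0.4},{"wx":0,"wy":-0.98,"wz":0,"x":0.5,"y":0,"z":0,"gripper":0.4},{"wx":0,"wy":-0.98,"wz":0,"x":0.5,"y":0,"z":0,"gripper":0.4},{"wx":0,"wy":-0.98,"wz":0,"x":0.5,"y":0,"z":0,"gripper":0.4},{"wx":0,"wy":-0.98,"wz":0,"x":0.5,"y":0,"z":0,"gripper":0.4},{"wx":0,"wy":-0.98,"wz":0,"x":0.3,"y":0,"z":0,"gripper":0.4},{"wx":0,"wy":0,"wz":0,"x":0,"y":0,"z":0,"gripper":0.4}]';python3 rows.py '[]'
cat > tr.py <<'E'
from h import *
s=manip.read_state();M=R.from_rotvec(s["eef_rot"]).as_matrix();yt=.2726
XT=np.array([np.cos(yt),np.sin(yt),0]);YT=np.array([-XT[1],XT[0],0])
T0=np.c_[-XT,YT,[0,0,-1]]@R.from_rotvec([0,-.2924,0]).as_matrix()
import sys
P=np.array([.446,-.2661,0])-.0284*XT+np.array([0,0,float(sys.argv[1])])
print("joints",s["joints"].round(2),"turn world",(R.from_matrix(T0@M.T).as_rotvec()).round(3),"turn tool",(R.from_matrix(M.T@T0).as_rotvec()/.12).round(2))
print("shift now",(M.T@(P-s["ee_pos"])/.02).round(2),"after turn",(T0.T@(P-s["ee_pos"])/.02).round(2),"tcp",s["ee_pos"].round(4),P.round(4))
E
python3 tr.py .12
```

```text
t: 20.23
ee_pos: [0.4194, 0.1152, 0.2855]
eef_rot: [0.381, 2.83, -0.055]
wrist_force: [0.3, 0.5, -1.3]
finger_gap: 0.0555
grasp_force: 30.0
slot now [-164.96  159.91] pitch 0.25 y -0.3
joints [ 0.41 -0.17  2.09 -0.21  1.   -0.8 ] turn world [-0.    -0.004  0.54 ] turn tool [-1.28 -0.04 -4.31]
shift now [ -2.54 -18.77   9.38] after turn [  7.43 -18.72   6.4 ] tcp [0.4194 0.1152 0.2855] [ 0.4186 -0.2737  0.12  ]
```

```bash
python3 -m handwheel '[{"wx":-0.26,"wy":0,"wz":-0.86,"x":0,"y":0,"z":0,"gripper":0.4},{"wx":-0.26,"wy":0,"wz":-0.86,"x":0,"y":0,"z":0,"gripper":0.4},{"wx":-0.26,"wy":0,"wz":-0.86,"x":0,"y":0,"z":0,"gripper":0.4},{"wx":-0.26,"wy":0,"wz":-0.86,"x":0,"y":0,"z":0,"gripper":0.4},{"wx":-0.26,"wy":-0.04,"wz":-0.87,"x":0,"y":0,"z":0,"gripper":0.4},{"wx":0,"wy":0,"wz":0,"x":0.2,"y":-0.5,"z":0.15,"gripper":0.4},{"wx":0,"wy":0,"wz":0,"x":0.39,"y":-0.98,"z":0.34,"gripper":0.4},{"wx":0,"wy":0,"wz":0,"x":0.39,"y":-0.98,"z":0.34,"gripper":0.4},{"wx":0,"wy":0,"wz":0,"x":0.39,"y":-0.98,"z":0.34,"gripper":0.4},{"wx":0,"wy":0,"wz":0,"x":0.39,"y":-0.98,"z":0.34,"gripper":0.4},{"wx":0,"wy":0,"wz":0,"x":0.39,"y":-0.98,"z":0.34,"gripper":0.4},{"wx":0,"wy":0,"wz":0,"x":0.39,"y":-0.98,"z":0.34,"gripper":0.4},{"wx":0,"wy":0,"wz":0,"x":0.39,"y":-0.98,"z":0.34,"gripper":0.4},{"wx":0,"wy":0,"wz":0,"x":0.39,"y":-0.98,"z":0.34,"gripper":0.4},{"wx":0,"wy":0,"wz":0,"x":0.39,"y":-0.98,"z":0.34,"gripper":0.4},{"wx":0,"wy":0,"wz":0,"x":0.39,"y":-0.98,"z":0.34,"gripper":0.4}]';python3 tr.py .12
```

```text
t: 22.22
ee_pos: [0.4206, -0.1002, 0.1933]
eef_rot: [-0.379, 2.825, 0.062]
wrist_force: [1.3, 0.3, -1.5]
finger_gap: 0.0558
grasp_force: 30.0
joints [-0.39 -0.06  2.22  0.26  0.76 -2.4 ] turn world [-0.004  0.001  0.005] turn tool [ 0.02  0.01 -0.05]
shift now [ 3.34 -8.36  2.78] after turn [ 3.38 -8.33  2.81] tcp [ 0.4206 -0.1002  0.1933] [ 0.4186 -0.2737  0.12  ]
```

```bash
python3 -m handwheel '[{"wx":0,"wy":0,"wz":-0.05,"x":0.4,"y":-0.98,"z":0.33,"gripper":0.4},{"wx":0,"wy":0,"wz":0,"x":0.4,"y":-0.98,"z":0.33,"gripper":0.4},{"wx":0,"wy":0,"wz":0,"x":0.4,"y":-0.98,"z":0.33,"gripper":0.4},{"wx":0,"wy":0,"wz":0,"x":0.4,"y":-0.98,"z":0.33,"gripper":0.4},{"wx":0,"wy":0,"wz":0,"x":0.4,"y":-0.98,"z":0.33,"gripper":0.4},{"wx":0,"wy":0,"wz":0,"x":0.4,"y":-0.98,"z":0.33,"gripper":0.4},{"wx":0,"wy":0,"wz":0,"x":0.4,"y":-0.98,"z":0.33,"gripper":0.4},{"wx":0,"wy":0,"wz":0,"x":0.4,"y":-0.9,"z":0.33,"gripper":0.4},{"wx":0,"wy":0,"wz":0,"x":0.1,"y":-0.3,"z":0.1,"gripper":0.4},{"wx":0,"wy":0,"wz":0,"x":0,"y":0,"z":0,"gripper":0.4},{"wx":0,"wy":0,"wz":0,"x":0,"y":0,"z":0,"gripper":0.4}]';python3 tr.py .02
python3 - <<'E'
from h import *
cv2.imwrite("pics/t.png",manip.get_image("scene"))
a=manip.get_image("top")[150:300,310:460];b=manip.get_image("scene")[110:240,210:360]
cv2.imwrite("pics/g5.png",np.hstack([cv2.resize(a,(350,350),interpolation=cv2.INTER_CUBIC),cv2.resize(b,(404,350),interpolation=cv2.INTER_CUBIC)]))
E
```

```text
t: 23.6
ee_pos: [0.4188, -0.2662, 0.122]
eef_rot: [-0.392, 2.822, 0.06]
wrist_force: [0.3, 0.2, -1.0]
finger_gap: 0.0559
grasp_force: 30.0
joints [-0.75  0.21  2.13  0.4   0.69 -2.89] turn world [-0.002  0.002 -0.003] turn tool [0.02 0.02 0.02]
shift now [ 1.59 -0.37  4.85] after turn [ 1.57 -0.36  4.85] tcp [ 0.4188 -0.2662  0.122 ] [ 0.4186 -0.2737  0.02  ]
```

```bash
python3 -m handwheel '[{"wx":0.25,"wy":0,"wz":0.8,"x":0,"y":-0.1,"z":0,"gripper":0.4},{"wx":0.25,"wy":0,"wz":0.8,"x":0,"y":-0.1,"z":0,"gripper":0.4},{"wx":0,"wy":0,"wz":0,"x":0.27,"y":0,"z":0.91,"gripper":0.4},{"wx":0,"wy":0,"wz":0,"x":0.27,"y":0,"z":0.91,"gripper":0.4},{"wx":0,"wy":0,"wz":0,"x":0.27,"y":0,"z":0.91,"gripper":0.4},{"wx":0,"wy":0,"wz":0,"x":0.27,"y":0,"z":0.91,"gripper":0.4},{"wx":0,"wy":0,"wz":0,"x":0,"y":0,"z":0,"gripper":0.4},{"wx":0,"wy":0,"wz":0,"x":0,"y":0,"z":0,"gripper":0.4}]';python3 tr.py .012; python3 f.py
python3 - <<'E'
from h import *
a=manip.get_image("top")[160:300,330:470];b=manip.get_image("scene")[110:220,220:350]
cv2.imwrite("pics/g6.png",np.hstack([cv2.resize(a,(340,340),interpolation=cv2.INTER_CUBIC),cv2.resize(b,(402,340),interpolation=cv2.INTER_CUBIC)]))
s=manip.read_state();M=R.from_rotvec(s["eef_rot"]).as_matrix()
xc=-M[:,0].copy();xc[2]=0;xc/=np.linalg.norm(xc);lean=np.arctan2(M[:,2]@xc,-M[2,2]);print("pitch deg",np.degrees(.35-lean)-3.3,"roll",np.degrees(np.arcsin(M[2,1])),"centre",s["ee_pos"]+.0284*xc)
E
```

```text
t: 24.75
ee_pos: [0.4206, -0.2706, 0.0467]
eef_rot: [-0.107, 2.844, 0.015]
wrist_force: [-1.0, -0.5, -0.1]
finger_gap: 0.0556
grasp_force: 30.0
joints [-0.73  0.34  2.2   0.5   0.45 -2.81] turn world [0.    0.003 0.197] turn tool [-0.48  0.02 -1.57]
shift now [ 0.61 -0.15  1.63] after turn [ 0.63 -0.12  1.62] tcp [ 0.4206 -0.2706  0.0467] [ 0.4186 -0.2737  0.012 ]
F XYz [-0.87 -0.74 -0.08] M [-0.062  0.208 -0.022] tcp [-0.1495 -0.3718  0.0467] gap 0.0556 gf 29.99657303094864
pitch deg -0.20134300430466823 roll -0.09092666679874252 centre [ 0.44904193 -0.26873081  0.04690309]
```

View pics/g6.png

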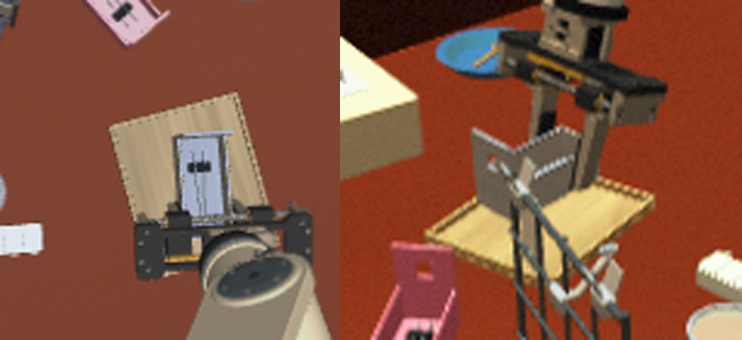

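The case is level above the tray: top pane case at (205,175) inside the tray outline, and the scene pane agrees. Now the gentle lowering.

```bash
python3 -m handwheel '[{"wx":0.25,"wy":0,"wz":0.8,"x":0,"y":0,"z":0,"gripper":0.4},{"wx":0,"wy":0.03,"wz":0,"x":0.14,"y":0,"z":0.48,"gripper":0.4},{"wx":0,"wy":0,"wz":0,"x":0.14,"y":0,"z":0.48,"gripper":0.4},{"wx":0,"wy":0,"wz":0,"x":0.12,"y":0,"z":0.4,"gripper":0.4},{"wx":0,"wy":0,"wz":0,"x":0,"y":0,"z":0,"gripper":0.4},{"wx":0,"wy":0,"wz":0,"x":0,"y":0,"z":0,"gripper":0.4}]' >/dev/null;python3 tr.py .012; python3 f.py
```

```text
joints [-0.7   0.39  2.22  0.56  0.34 -2.76] turn world [ 0.001 -0.001  0.298] turn tool [-0.72 -0.01 -2.38]
shift now [ 0.16 -0.16  0.24] after turn [ 0.2  -0.13  0.23] tcp [ 0.4204 -0.2706  0.0175] [ 0.4186 -0.2737  0.012 ]
F XYz [-0.1   0.21 -0.39] M [-0.072  0.191  0.011] tcp [-0.1497 -0.3719  0.0175] gap 0.0558 gf 29.996400475502014
```

```bash
python3 -m handwheel '[{"wx":0,"wy":0,"wz":0,"x":0.015,"y":0,"z":0.048,"gripper":0.4},{"wx":0,"wy":0,"wz":0,"x":0.015,"y":0,"z":0.048,"gripper":0.4},{"wx":0,"wy":0,"wz":0,"x":0.015,"y":0,"z":0.048,"gripper":0.4},{"wx":0,"wy":0,"wz":0,"x":0,"y":0,"z":0,"gripper":0.4}]' >/dev/null; python3 f.py
python3 -m handwheel '[{"wx":0,"wy":0,"wz":0,"x":0.015,"y":0,"z":0.048,"gripper":0.4},{"wx":0,"wy":0,"wz":0,"x":0,"y":0,"z":0,"gripper":0.4}]' >/dev/null; python3 f.py
python3 -m handwheel '[{"wx":0,"wy":0,"wz":0,"x":0.01,"y":0,"z":0.036,"gripper":0.4},{"wx":0,"wy":0,"wz":0,"x":0,"y":0,"z":0,"gripper":0.4}]' >/dev/null; python3 f.py
```

```text
F XYz [-0.19 -0.47 -0.94] M [-0.011  0.155  0.04 ] tcp [-0.1498 -0.3719  0.0146] gap 0.0559 gf 29.996467530727386
F XYz [-0.19  0.54 -1.07] M [ 0.008  0.237 -0.016] tcp [-0.1498 -0.3719  0.0136] gap 0.0562 gf 29.996352195739746
F XYz [-0.45 -0.09 -1.79] M [-0.048  0.172  0.018] tcp [-0.1498 -0.3718  0.0128] gap 0.0559 gf 29.996289610862732
```

```bash
python3 -m handwheel '[{"wx":0,"wy":0,"wz":0,"x":0.01,"y":0,"z":0.036,"gripper":0.4},{"wx":0,"wy":0,"wz":0,"x":0,"y":0,"z":0,"gripper":0.4}]' >/dev/null; python3 f.py
```

```text
F XYz [ 0.01  0.54 -0.78] M [-0.022  0.245 -0.015] tcp [-0.1497 -0.3719  0.0121] gap 0.0558 gf 29.996478259563446
```

```bash
python3 -m handwheel '[{"wx":0,"wy":0,"wz":0,"x":0.01,"y":0,"z":0.036,"gripper":0.4},{"wx":0,"wy":0,"wz":0,"x":0,"y":0,"z":0,"gripper":0.4}]' >/dev/null; python3 f.py
```

```text
F XYz [ 0.12 -0.76 -0.98] M [-0.02   0.202 -0.002] tcp [-0.1497 -0.3718  0.0113] gap 0.0558 gf 29.996462166309357
```

```bash
python3 -m handwheel '[{"wx":0,"wy":0,"wz":0,"x":0.008,"y":0,"z":0.029,"gripper":0.4},{"wx":0,"wy":0,"wz":0,"x":0,"y":0,"z":0,"gripper":0.4}]' >/dev/null; python3 f.py
```

```text
F XYz [-0.63  1.03  0.11] M [-0.041  0.214 -0.026] tcp [-0.1497 -0.3719  0.0107] gap 0.0558 gf 29.99639242887497
```

```bash
python3 -m handwheel '[{"wx":0,"wy":0,"wz":0,"x":0.008,"y":0,"z":0.029,"gripper":0.4},{"wx":0,"wy":0,"wz":0,"x":0,"y":0,"z":0,"gripper":0.4}]' >/dev/null; python3 f.py
```

```text
F XYz [ 0.47 -0.02 -1.23] M [-0.004  0.223  0.022] tcp [-0.1497 -0.3718  0.0101] gap 0.056 gf 29.996399581432343
```

```bash
python3 -m handwheel '[{"wx":0,"wy":0,"wz":0,"x":0.008,"y":0,"z":0.029,"gripper":0.4},{"wx":0,"wy":0,"wz":0,"x":0,"y":0,"z":0,"gripper":0.4}]' >/dev/null; python3 f.py
```

```text
F XYz [-1.88  0.36  4.23] M [0.228 0.04  0.092] tcp [-0.1496 -0.3719  0.0098] gap 0.0558 gf 29.99807596206665
```

Touchdown came at TCP z ≈ 0.010 m, as predicted for a level case. I'll ease off slightly, open, and withdraw along the fingers.

```bash
python3 -m handwheel '[{"wx":0,"wy":0,"wz":0,"x":-0.003,"y":0,"z":-0.009,"gripper":0.4},{"wx":0,"wy":0,"wz":0,"x":0,"y":0,"z":0,"gripper":0.6},{"wx":0,"wy":0,"wz":0,"x":0,"y":0,"z":0,"gripper":0.62},{"wx":0,"wy":0,"wz":0,"x":0,"y":0,"z":0,"gripper":0.66},{"wx":0,"wy":0,"wz":0,"x":0,"y":0,"z":0,"gripper":0.74},{"wx":0,"wy":0,"wz":0,"x":0,"y":0,"z":0,"gripper":0.74},{"wx":0,"wy":0,"wz":0,"x":0,"y":0,"z":0,"gripper":0.74}]'; python3 f.py
python3 -m handwheel '[{"wx":0,"wy":0,"wz":0,"x":0,"y":0,"z":-0.2,"gripper":0.74},{"wx":0,"wy":0,"wz":0,"x":0,"y":0,"z":-0.5,"gripper":0.74},{"wx":0,"wy":0,"wz":0,"x":0,"y":0,"z":-0.9,"gripper":0.74},{"wx":0,"wy":0,"wz":0,"x":0,"y":0,"z":-1,"gripper":0.74},{"wx":0,"wy":0,"wz":0,"x":0,"y":0,"z":-1,"gripper":0.74},{"wx":0,"wy":0,"wz":0,"x":0,"y":0,"z":-1,"gripper":0.74},{"wx":0,"wy":0,"wz":0,"x":0,"y":0,"z":-1,"gripper":0.74},{"wx":0,"wy":0,"wz":0,"x":0,"y":0,"z":-1,"gripper":0.74},{"wx":0,"wy":0,"wz":0,"x":0,"y":0,"z":-1,"gripper":0.74},{"wx":0,"wy":0,"wz":0,"x":0,"y":0,"z":0,"gripper":0.74},{"wx":0,"wy":0,"wz":0,"x":0,"y":0,"z":0,"gripper":0.74},{"wx":0,"wy":0,"wz":0,"x":0,"y":0,"z":0,"gripper":0.74}]'; python3 f.py
python3 - <<'E'
from h import *
a=manip.get_image("top");cv2.imwrite("pics/end_top.png",a);b=manip.get_image("scene");cv2.imwrite("pics/end_scene.png",b)
# case mask in tray: grey/bluish, inside tray px
h=cv2.cvtColor(a,cv2.COLOR_BGR2HSV);m=((h[...,0]>90)&(h[...,0]<135)&(h[...,2]>110)).astype(np.uint8);m[:200]=0;m[280:]=0;m[:,:370]=0;m[:,450:]=0
cs=cv2.findContours(m,0,2)[0]
k=max(cs,key=cv2.contourArea);r=cv2.minAreaRect(k);print(r)
c=onz("top",r[0],.02);print("case approx centre",c.round(3))
E
```

```text
t: 28.72
ee_pos: [0.4205, -0.2706, 0.0098]
eef_rot: [0.036, 2.85, -0.007]
wrist_force: [0.1, -0.0, 0.2]
finger_gap: 0.0682
grasp_force: 0.0
F XYz [ 0.11 -0.    0.22] M [ 0.006  0.145 -0.02 ] tcp [-0.1497 -0.3718  0.0098] gap 0.0682 gf 0.0
t: 30.22
ee_pos: [0.3765, -0.269, 0.1546]
eef_rot: [0.036, 2.851, -0.006]
wrist_force: [-0.3, 0.5, -0.3]
finger_gap: 0.0681
grasp_force: 0.0
F XYz [-0.44  0.41 -0.31] M [-0.006  0.158  0.031] tcp [-0.1924 -0.382   0.1546] gap 0.0681 gf 0.0
((414.0224304199219, 236.05113220214844), (21.9226131439209, 42.84647750854492), 2.8624050617218018)
case approx centre [ 0.446 -0.279  0.02 ]
```

```bash
python3 -c "
from bench import manip
print(manip.sign_off())"
```

```text
the job is handed in; nothing more can be done
None
```

The case came off the hook with about 4 N at most, felt while finding the rod's underside, and now sits inside the tray, released with the arm clear; after release I checked only its position in the top view (about 13 mm off tray centre), not its levelness or the other objects, and I handed the job in at about 30 s.

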